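Load the card cassette into the sloping reader slot

TASK

Load the test: pick up the larger of the two flat white card cassettes lying on the bench and slide it, end without the thumb ridge first and ridge upward, into the sloping slot of the grey reader. Push it gently but fully home, until it stops and only the ridged end stands out of the slot; never ram it. Leave the smaller cassette, the tube rack and the two little vials where they are.

Things in the scene. Friction and masses are not known exactly. Their poses are not given: they have to be found in the camera images.
- cassette: The larger cassette: flat white slab 86 long (x) x 54 wide (y) x 10 thick (z) mm, about 70 g, lying flat on the bench. Origin: centre of its underside; z up; +x points to the plain leading end (nose, 43 mm from the origin). On top of the other end (-x) is a thumb ridge 5 mm long (x from -43 to -38), 40 wide, rising 5 mm above the slab.
- reader: Grey wedge-shaped desktop reader, 150 deep x 104 wide mm, fixed to the bench; in its sloping front bay sits a slot block 72 mm wide, clamped at an unknown place up to 9 mm left or right of the bay's middle: find the mouth by feel or sight. Origin: centre of the underside; front looks to -x. The block's top runs parallel to the slot, 22 mm above its floor.
- bay: The bay. Origin: its middle at the slot's mouth, on the slot floor; x points in, 0.35 rad downhill, y across, z square up. The slot itself (56 wide x 12 high mm, 3 mm black lead-in out to x = -1 mm) is parallel but lies at y = -9 to +9 mm. Fully home, the cassette's origin is at x = +34 mm, z = 0, last 9 mm outside; fingers on its sides are in the way before that: finish on its end face.
- carriage (a joint): Metal carriage inside the slot that the nose meets 47 to 57 mm in and must push ahead of it. Stiff (4 N or more), no spring: stays where left. Value: travel in m, 0 to 0.030; 0.030 is the hard stop, when the cassette is fully home (nose 77 mm in).
- small_cassette: The smaller cassette, same make, 60 x 40 x 10 mm with the same ridge: not wanted, leave it. Origin: centre of the underside, +x towards its plain end. The two cassettes lie one nearer to and one farther from the robot, either way round.
- tube_rack: Blue rack of tubes with dark caps, 200 (x) x 100 (y) x 96 high mm, loose; stands on the other side of the bench from the reader. Origin: centre of the underside.
- vial_a: Little reagent vial with yellow cap, diameter 24, 45 high mm, loose. Origin: centre of the underside.
- vial_b: Little reagent vial with blue cap, diameter 24, 45 high mm, loose. Origin: centre of the underside.
Mind the look-alikes: they are no part of the job. Leave any yellow look-alike of the cassette alone.

How it is judged:
By the outcome, as a careful person would: the job done as asked, in the order asked, and still so for the second after the job is handed in, with the robot touching nothing.
It also fails if it takes over 64 s, if anything falls off the work surface, if the arm or the gripper's body presses on something with over 40 N, if the wrist force passes 120 N, or if a joint passes its speed limit or range.

ROBOT

A 6-joint arm with a two-finger parallel gripper is mounted at the origin on the work surface. World frame = base frame: x ahead of the robot, y to its left, z up, the work surface at z = 0. Lengths are in m, angles in rad, forces in N, time in s.
With the tool pointing down it reaches from about 0.35 to 0.95 m from the base axis. Payload 17.4 kg.
Tool frame: the origin (TCP) lies on the centre line of the jaws, within the pads' length; the fingertips stand 25 mm ahead of it and the grasp point (between the pads) lies 6 mm ahead of it; z points along the fingers, y is the line along which they close (so a half turn about z gives the same grasp; the last joint's range is limited). The gripper opens to 93 mm and grips with 3 to 60 N. Pads are 15 mm wide; open, the fingers measure 128 mm over their backs; the gripper's body (75 mm by 188 mm) begins 65 mm behind the grasp point.
Start: joints at [1.262, 0.116, 1.442, -0, 1.584, -0.038], TCP at [0.181, 0.65, 0.206] pointing down, gripper open.
Joint ranges: [-2.83, 2.83], [-0.83, 2.19], [0.07, 2.5], [-1.14, 4.28], [0.01, 3], [-2.97, 2.97]. Speed limits (rad/s): [1.89, 1.89, 2.22, 3.14, 3.14, 3.14].

INTERFACE

Orientations are given as [roll, pitch, yaw] about the fixed x, y, z axes, in that order (R = Rz(yaw) Ry(pitch) Rx(roll)).
In Python, from workcell import env, camera, job gives the robot as it stands.
- The arm moves only by the tool carry_out, never from a script. Its argument "increments" is a list of rows, each an object with "slide": the shift along the tool's x, y, z in units of 250 mm (1.0 is 250 mm), a list of three; "twist": the turn about the tool's z in units of pi rad (1.0 is pi rad). A call has exactly 8 rows; each row shifts and turns the commanded pose from where the row before left it, along the tool's axes as they then stand; what a row does not reach is not made up. A row lasts 1/10 s, in which the tool goes at most 50 mm and 8.59 degrees, less where a joint would pass 70% of its speed; a pose out of reach is approached as far as the arm can. A call with a number of a shift or a turn outside -1 to 1 is refused whole. A call with a gripper value outside its range is refused whole. "jaw" is the closure, from 0 (fully open) to 1 (shut), set as the call begins (left out, the last holds). The fingers move at their own pace and stop on an object; "squeeze" is the grip in N (left out, the last holds). Time passes only in rows, so rows that do not move let the fingers close, or fill a call up. It gives the time, the measured TCP pose, the force, the opening and the grip force at its end, in the units of the state.
- env.sense(): the state, without advancing time (a new reading comes with each control period).
- camera(name): name is "side" or "top" or "wrist"; returns a dict with "pixels" (480x640x3 uint8, blue, green, red), "z_map" (480x640 float32, m along the optical axis (not along the pixel's ray), 0 where there is no reading), "intrinsics" (3x3 intrinsics, pixels), "k1" (the pictures are not rectified: a ray, as slopes to the right and down, at radius r is drawn at 1 + k1 r^2 times it, then the intrinsics apply), "T" (4x4, takes a point from camera to world coordinates). Camera axes: x right, y up, looking along -z (the intrinsics and any distortion apply to the point x, -y, -z); pixel columns grow to the right and rows downward; lengths in m; the calibration is good to about 2 mm. A picture is of the moment at which its call begins.
- job.sign_off(): hands the job in; it is judged then, once.
The state is a dict: "t": time; "qpos": joint angles; "qd": joint speeds; "joint_efforts": joint torques, N m; "position": TCP position; "tcp_rot": TCP orientation; "ft_force": force on the tool from outside, world axes, zero at the start; "ft_torque": the same for the moment, N m; "grip_width": finger opening in m; "gripper_force": force on a finger pad.
Only numpy, scipy, OpenCV 4.12 (cv2) and the standard library are available. Lean on these libraries where they do the work, as an engineer would, in place of code of your own. Each camera call takes 0.05 s, during which the arm holds its last target. There are 200 camera calls.

## Working session

There is one attempt and no reset: what is moved stays moved. The work goes in short steps, Python scripts to look and compute and a tool call to move; the robot and the scene stay as the last step left them, time stands still between calls to the robot, and variables do not carry over. Pictures are saved under pics/ and viewed, at most 13 in all, crops included, and the job is handed in when it is done.

Besides the shell and the picture viewer there is one more tool, called as a command line: name --argument value ..., lists and objects as JSON in quotes. carry_out: Moves the arm, as the interface text tells. Shifts and turns lie within -1 to 1; 1 stands for 250 mm of shift or pi rad of turn. Its arguments: {"type":"object","properties":{"increments":{"type":"array"},"jaw":{"type":"number"},"squeeze":{"type":"number"}},"required":["increments"]}

```bash
mkdir -p pics; ls
cat > h.py <<'E'
import numpy as np, cv2
from workcell import env, camera, job
def grab(n):
    c=camera(n); np.savez(f'/tmp/{n}.npz',**c); return c
def world(c,u,v,d=None,z=None):
    """pixel arrays -> world points by depth along axis d, or plane height z"""
    K=np.array(c['intrinsics']);k=float(c['k1'])
    p=cv2.undistortPoints(np.stack([u,v],-1).reshape(-1,1,2).astype(float),K,np.array([k,0,0,0,0.])).reshape(-1,2)
    r=np.stack([p[:,0],-p[:,1],-np.ones(len(p))],1)
    T=np.array(c['T']); w=r@T[:3,:3].T
    s=np.asarray(d).reshape(-1) if d is not None else (z-T[2,3])/w[:,2]
    return T[:3,3]+w*s[:,None]
E
python3 - <<'E'
from h import *
for n in ['top','side','wrist']:
    c=grab(n); cv2.imwrite(f'pics/{n}0.png',c['pixels']); print(n,c['k1'],c['intrinsics'],np.round(c['T'],3))
print(env.sense())
E
```

```text
pics
top -0.16619083256926967 [[597.39204355   0.         322.57163997]
 [  0.         597.39204355 248.35913687]
 [  0.           0.           1.        ]] [[-0.022  0.996 -0.088  0.538]
 [-0.999 -0.024 -0.022 -0.028]
 [-0.024  0.088  0.996  1.314]
 [ 0.     0.     0.     1.   ]]
side 0.00762476720734058 [[451.78964045   0.         319.33049668]
 [  0.         451.78964045 239.35074163]
 [  0.           0.           1.        ]] [[ 0.939  0.249 -0.237  0.458]
 [-0.344  0.672 -0.656 -0.537]
 [-0.005  0.698  0.716  0.652]
 [ 0.     0.     0.     1.   ]]
wrist 0.0024050092941661112 [[332.74662454   0.         320.93615151]
 [  0.         332.74662454 243.12569251]
 [  0.           0.           1.        ]] [[ 0.268 -0.928 -0.26   0.108]
 [ 0.963  0.258  0.072  0.67 ]
 [-0.    -0.27   0.963  0.384]
 [ 0.     0.     0.     1.   ]]
{'t': 0.15, 'qpos': array([ 1.26224600e+00,  1.16347952e-01,  1.44208515e+00,  1.01207471e-05,
        1.58400739e+00, -3.77772335e-02]), 'qd': array([ 2.54440322e-04, -2.01021106e-03, -3.81393677e-04,  1.64289220e-03,
        2.84020972e-06,  1.01414434e-04]), 'joint_efforts': array([ 6.85347131e-04, -7.21768570e+01, -6.22945476e+01,  7.79049005e-02,
        2.25639733e-02, -8.40466828e-05]), 'position': array([0.18048834, 0.65025485, 0.20581011]), 'tcp_rot': array([-3.14074581e+00, -4.21337897e-05,  2.87081967e+00]), 'ft_force': array([0.72175968, 0.10802224, 0.25328823]), 'ft_torque': array([ 0.04586083,  0.00413402, -0.01611377]), 'gripper_force': 0.0, 'grip_width': 0.09296634174555865}
```

View pics/top0.png

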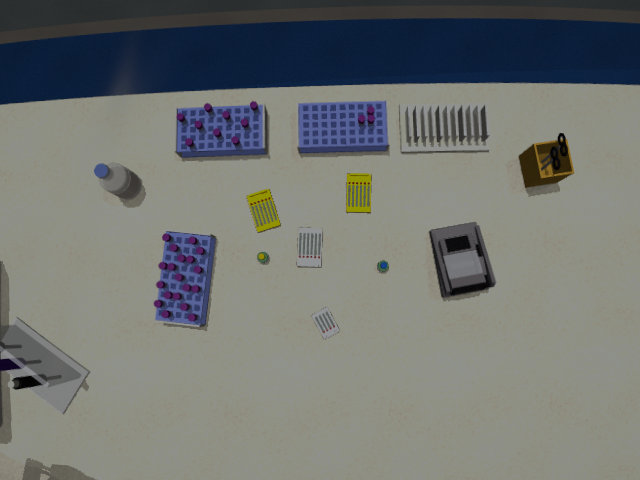

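View pics/side0.png

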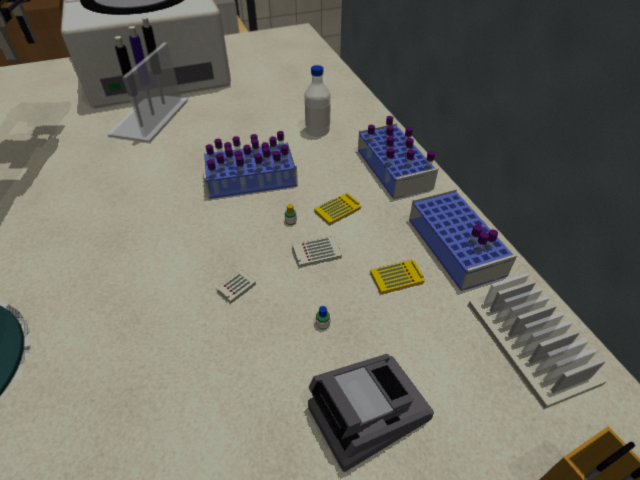

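The top view shows white slabs at (310,247), the larger, and (325,322), the smaller. It also shows yellow look-alikes at (264,210) and (359,193), vials at (262,257) and (383,266), and the reader at (462,259). The larger white slab fits the description, so I'll measure it and confirm in one crop.

```bash
cat > m.py <<'E'
from h import *
t=dict(np.load('/tmp/top.npz')); s=dict(np.load('/tmp/side.npz'))
hsv=cv2.cvtColor(t['pixels'],cv2.COLOR_BGR2HSV)
v,u=np.mgrid[:480,:640]
P=world(t,u.ravel(),v.ravel(),d=t['z_map'].ravel()).reshape(480,640,3)
S=world(s,u.ravel(),v.ravel(),d=s['z_map'].ravel()).reshape(480,640,3)
np.set_printoptions(precision=4,suppress=True)
for n,(a,b,c,d) in dict(big=(285,225,335,270),small=(305,303,348,342)).items():
    sub=P[b:d,a:c]; 
    m=((sub[...,2]>0.006)&(sub[...,2]<0.03)).astype(np.uint8)
    cs,_=cv2.findContours(m,0,2); k=max(cs,key=cv2.contourArea).reshape(-1,2)
    W=world(t,k[:,0]+a,k[:,1]+b,z=0.010)
    r=cv2.minAreaRect((W[:,:2]*1000).astype(np.float32)); print(n,r, np.median(sub[m>0],0), np.percentile(sub[m>0][:,2],[5,50,95]))
    pts=sub[m>0]; print(' high pts',(pts[:,2]>0.0125).sum(), pts[pts[:,2]>0.0125].mean(0))
sub=P[215:305,422:502]; m=sub[...,2]>0.02
print('reader', sub[m].min(0),sub[m].max(0))
for j in range(218,302,4): print(j,*['%3d'%(1000*P[j,i,2]) for i in range(426,500,4)])
for vv,uu in ((257,262),(266,383)): print('vial',P[vv,uu])
A=cv2.resize(t['pixels'][220:345,280:360],None,fx=4,fy=4,interpolation=2)[:500]
B=cv2.resize(t['pixels'][215:305,422:502],None,fx=5,fy=5,interpolation=2)
im=np.zeros((500,725,3),np.uint8); im[:A.shape[0],:320]=A; im[:450,322:722]=B; cv2.imwrite('pics/c1.png',im)
C=cv2.resize(s['pixels'][215:305,210:350],None,fx=5,fy=5,interpolation=2)
D=cv2.resize(s['pixels'][345:470,295:440],None,fx=5,fy=5,interpolation=2)[:600]; 
E=np.zeros((600,800,3),np.uint8); D=cv2.resize(D,(440,380)); E[:380,:440]=D; C=cv2.resize(C,(350,225)); E[:225,445:795]=C; cv2.imwrite('pics/c2.png',E)
E
python3 m.py
```

```text
big ((657.9678955078125, 28.445526123046875), (54.820186614990234, 85.99252319335938), 88.53492736816406) [0.6569 0.0292 0.0102] [0.0067 0.0102 0.0149]
 high pts 191 [0.6522 0.0299 0.0142]
small ((490.1346435546875, -1.9451866149902344), (60.378692626953125, 40.18054962158203), 26.80118179321289) [ 0.4903 -0.0018  0.0098] [0.0068 0.0098 0.0144]
 high pts 88 [ 0.484  -0.0055  0.0142]
reader [ 0.5377 -0.3618  0.02  ] [ 0.7019 -0.0284  1.3141]
218  -1  -2  -2   0  -1   1   4   1   4   1   4  -2   0  -2   5   0  -3   4   1
222   0  -1  -3   0  -5  -4   3   3  -2  -4  -1  23  21   0  -5   0   2  -4   1
226   0  -1   3   4  -3   0  18  29  29  29  28  29  27  35   0   2   0   0   0
230   1  22  26  21  22  27  23  25  23  26  22  27  25  37   1   2   0   0   0
234   0  19  38  27  31  23  23  27  32  23  44  48  26  42  -3   0  -2   1  -2
238   0  19  39  24  27  52  52  52  56  54  53  54  26  43  47  -2   0   0   3
242   2  -2  43  36  53  57  55  52  52  53  58  57  22  35  51   0  -1   0  -1
246   1  -4  47  28  56  59  56  57  63  61  57  61  63  28  56  -6  -2   0   0
250   2  -2  34
[... 384 characters left out ...]

270   4   0   2  37  68  62  70  73  73  74  70  73  76  76  49  57  75   2   0
274  -1   0  -3  21  63  53  71  74  71 1314  73  74  76  81  79  46  72   0   0
278  -2   1   0  11  66  70  75  75  84  84  84  86  81  82  85  54  70  77  -4
282   0   2  -4   6  54  75  82  79  80  84  90  83  88  88  80  59  63  78  -4
286   5  -2   0  -2  21  79  75  85  89  86  90  86  88  86  86  57  56   0  -1
290  -2   0   0  -2  23  83  66  86  82  63  63  69  71  18   0   0   0   4   3
294   6  -2  -1  -3  18  64  23  64  27   0  -1   2   0   0   0   3   0  -1  -7
298   0   1  -4   1  -1   1  -1  -1   2   1   0   0  -1  -1  -1   0   0   1   1
vial [0.6348 0.1294 0.0421]
vial [ 0.6093 -0.1287  0.0433]
```

View pics/c1.png

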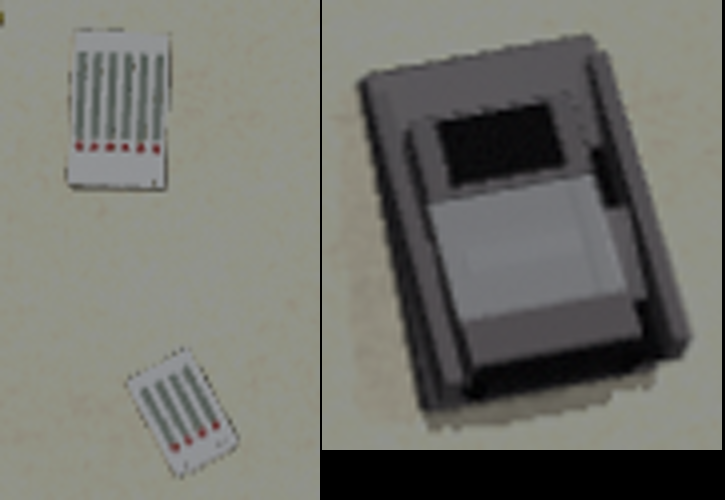

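View pics/c2.png

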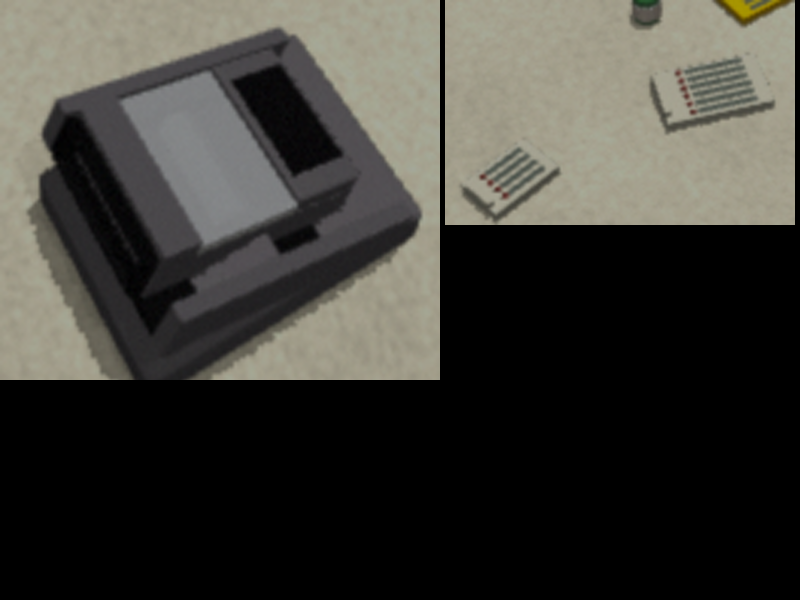

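The crops confirm the larger white slab at (310,247), 86 x 54 by contour. Its thicker ridge end seems to be the lower one, near the robot. The reader's block has its mouth towards the robot and slopes down away from it. Next I'll measure the block.

```bash
cat > r.py <<'E'
from h import *
np.set_printoptions(precision=4,suppress=True)
t=dict(np.load('/tmp/top.npz')); s=dict(np.load('/tmp/side.npz'))
v,u=np.mgrid[:480,:640]
P=world(t,u.ravel(),v.ravel(),d=t['z_map'].ravel()).reshape(480,640,3)
S=world(s,u.ravel(),v.ravel(),d=s['z_map'].ravel()).reshape(480,640,3)
def plane(X):
    for _ in range(6):
        c=X.mean(0); n=np.linalg.svd(X-c)[2][2]; n*=np.sign(n[2]); e=(X-c)@n; X=X[abs(e)<2.0*e.std()+1e-4]
    return c,n,e.std(),len(X)
for nm,c,Q,(a,b,cc,d) in (('top',t,P,(425,215,500,300)),('side',s,S,(300,350,440,470))):
    g=c['pixels'].astype(int); mask=np.zeros((480,640),np.uint8)
    br=g[b:d,a:cc].sum(2)/3; sat=g[b:d,a:cc].max(2)-g[b:d,a:cc].min(2)
    z=Q[b:d,a:cc,2]
    m=((br>95)&(z>0.04)&(z<.12)).astype(np.uint8); m=cv2.morphologyEx(m,cv2.MORPH_OPEN,np.ones((3,3)))
    n,l,st,_=cv2.connectedComponentsWithStats(m); k=1+st[1:,4].argmax(); m=(l==k).astype(np.uint8)
    X=Q[b:d,a:cc][cv2.erode(m,np.ones((3,3)))>0]; C,N,e,cnt=plane(X)
    print(nm,'plane',C,N,'slope',np.arccos(N[2]),'dir yaw',np.arctan2(N[1],N[0]),e,cnt)
    ct=max(cv2.findContours(m,0,2)[0],key=cv2.contourArea); q=cv2.minAreaRect(ct); 
    bp=cv2.boxPoints(q)+[a,b]; print(bp.tolist())
    # rays on the plane
    K=c['intrinsics'];
    def onplane(uv):
        o=c['T'][:3,3]; w=world(c,uv[:,0],uv[:,1],d=np.ones(len(uv)))-o
        return o+w*(((C-o)@N)/(w@N))[:,None]
    W=onplane(bp); print(W, np.linalg.norm(W-np.roll(W,-1,0),axis=1))
E
python3 r.py
python3 - <<'E'
from h import *
# reader outline on bench: dark pixels in top view
t=dict(np.load('/tmp/top.npz')); g=t['pixels'][205:310,420:510].max(2); print(np.percentile(g,[5,50,95]))
m=(g<95).astype(np.uint8); k=max(cv2.findContours(cv2.morphologyEx(m,3,np.ones((5,5))),0,2)[0],key=cv2.contourArea)
print(cv2.boxPoints(cv2.minAreaRect(k))+[420,205])
for r in g[::5,::4]: print(*['%3d'%x for x in r])
E
```

```text
top plane [ 0.6073 -0.2947  0.0677] [0.3631 0.0541 0.9302] slope 0.37591663874199976 dir yaw 0.1478127053959591 0.001595721648797142 569
[[443.35999488830566, 255.47999954223633], [478.20800018310547, 249.14400100708008], [482.51200103759766, 272.8160057067871], [447.6639938354492, 279.1520080566406]]
[[ 0.6275 -0.2563  0.0576]
 [ 0.6391 -0.3316  0.0575]
 [ 0.5878 -0.3338  0.0776]
 [ 0.5766 -0.2598  0.0777]] [0.0763 0.0552 0.0748 0.0548]
side plane [ 0.6062 -0.2962  0.0679] [0.3421 0.0558 0.938 ] slope 0.35393909797822615 dir yaw 0.16182342016539908 0.0006886016385866309 1319
[[334.02247619628906, 377.2359504699707], [361.3483200073242, 360.15729904174805], [392.0786590576172, 409.3258476257324], [364.75281524658203, 426.4044952392578]]
[[ 0.5766 -0.2643  0.0768]
 [ 0.6278 -0.2437  0.0569]
 [ 0.6364 -0.3256  0.0586]
 [ 0.5886 -0.34    0.0769]] [0.0587 0.0824 0.0532 0.0767]
[ 15. 144. 147.]
[[428.37269306 229.58460236]
 [483.51249313 219.45688629]
 [496.21836853 288.63335419]
 [441.07857132 298.76107025]]
146 147 146 146 146 146 146 146 146 146 146 145 146 146 146 147 147 146 146 145 
[... 1151 characters left out ...]
 121 121 121 120 121 115 121  83  46 111 146 146 146 145
146 145 141 140 143  31  81  86 120 121 120 119 107  89  80  80  47  25  79 146 146 147 145
145 146 144 141 143  43  76  30  81  80  80  81  79  81  80  81  80  17  80 141 147 146 146
146 147 140 140 144  25  34  81  81  79  79  64  43  17  10  10   6  13  44 146 146 146 145
146 147 146 141 142  71  31  81  12   8  10  11  13  17  28  55 100 121 145 147 146 146 146
146 147 143 144 141 138  56  48  50  79  92  99 105 106 107 145 146 146 146 146 145 146 144
147 146 147 146 146 145 103 105 132 132 145 146 145 146 145 145 145 147 146 144 144 146 145
146 146 146 146 146 146 145 145 146 146 146 146 146 146 146 145 146 144 145 145 146 144 143
```

```bash
cat >> h.py <<'E'
from scipy.spatial.transform import Rotation as Ro
def to(x,y,z,yaw=None):
    """slide units total in current tool axes, twist units"""
    s=env.sense(); R=Ro.from_euler('xyz',s['tcp_rot']).as_matrix()
    d=R.T@(np.array([x,y,z])-s['position'])/0.25
    tw=None if yaw is None else -((yaw-s['tcp_rot'][2]+np.pi)%(2*np.pi)-np.pi)/np.pi
    print('t',round(s['t'],2),'total slide',np.round(d,4),'twist',tw,'mm',np.round(d*250,1),'F',np.round(s['ft_force'],1),'w',round(s['grip_width'],4))
E
python3 -c "
from h import *
to(.628,.029,.15,3.116)"
```

```text
t 0.15 total slide [-2.3895 -1.9155  0.2248] twist -0.07804332171124384 mm [-597.4 -478.9   56.2] F [0.7 0.1 0.3] w 0.093
```

carry_out --increments '[{"slide":[-0.149,-0.12,0],"twist":0},{"slide":[-0.149,-0.12,0],"twist":0},{"slide":[-0.149,-0.12,0],"twist":0},{"slide":[-0.149,-0.12,0],"twist":0},{"slide":[-0.149,-0.12,0],"twist":0},{"slide":[-0.149,-0.12,0],"twist":0},{"slide":[-0.149,-0.12,0],"twist":0},{"slide":[-0.149,-0.12,0],"twist":0}]' --jaw 0

```text
t: 0.95
position: [0.4042, 0.3377, 0.2063]
tcp_rot: [3.141, 0.0, 2.871]
ft_force: [0.4, 1.3, 0.7]
grip_width: 0.093
gripper_force: 0.0
```

carry_out --increments '[{"slide":[-0.149,-0.12,0],"twist":0},{"slide":[-0.149,-0.12,0],"twist":0},{"slide":[-0.149,-0.12,0],"twist":0},{"slide":[-0.149,-0.12,0],"twist":0},{"slide":[-0.149,-0.12,0],"twist":0},{"slide":[-0.149,-0.12,0],"twist":0},{"slide":[-0.149,-0.12,0],"twist":0},{"slide":[-0.149,-0.12,0],"twist":0}]'

```text
t: 1.75
position: [0.6272, 0.0266, 0.2062]
tcp_rot: [3.142, -0.0, 2.871]
ft_force: [1.0, 0.7, 0.7]
grip_width: 0.0931
gripper_force: 0.0
```

```bash
python3 -c "
from h import *
c=grab('wrist'); cv2.imwrite('pics/w1.png',c['pixels'])
to(.628,.029,.15,3.116)"
```

```text
t 1.8 total slide [0.0152 0.0267 0.2212] twist -0.0789309979931007 mm [ 3.8  6.7 55.3] F [-0.8 -4.4 -2.2] w 0.0932
```

View pics/w1.png

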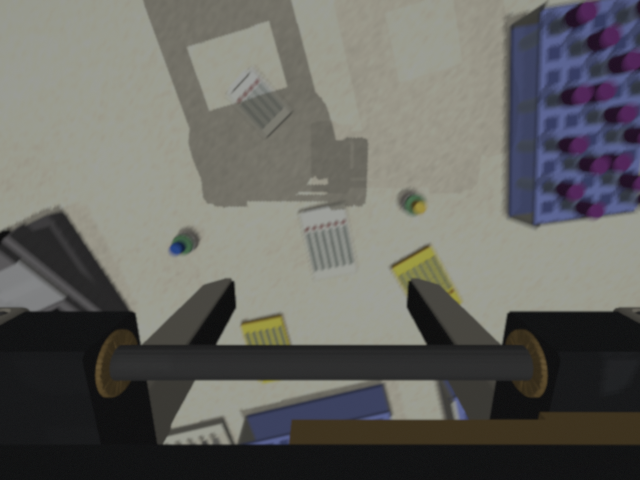

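The larger cassette is at (326,240) in the wrist view, and its dotted, ridge-like end points up at about (322,213), towards the robot. I'll check the ridge with depth and refine the pose.

```bash
cat > w.py <<'E'
from h import *
np.set_printoptions(precision=4,suppress=True)
c=dict(np.load('/tmp/wrist.npz')); v,u=np.mgrid[:480,:640]
P=world(c,u.ravel(),v.ravel(),d=c['z_map'].ravel()).reshape(480,640,3)
a,b,e,f=285,190,370,290; sub=P[b:f,a:e]; hs=cv2.cvtColor(c['pixels'][b:f,a:e],cv2.COLOR_BGR2HSV)
m=((sub[...,2]>.006)&(sub[...,2]<.03)).astype(np.uint8); m=cv2.morphologyEx(m,2,np.ones((3,3)))
k=max(cv2.findContours(m,0,2)[0],key=cv2.contourArea).reshape(-1,2)
W=world(c,k[:,0]+a,k[:,1]+b,z=.010); r=cv2.minAreaRect((W[:,:2]*1000).astype(np.float32)); print(r)
X=sub[m>0]
for x0 in np.arange(.60,.715,.005):
    q=X[(abs(X[:,0]-x0)<.0025)]; print(round(x0,3),len(q),round(float(np.median(q[:,2])),4) if len(q) else '')
E
python3 w.py
```

```text
((655.6884765625, 28.83810806274414), (53.79655838012695, 86.22348022460938), 86.44656372070312)
0.6 0 
0.605 0 
0.61 7 0.01
0.615 212 0.0148
0.62 175 0.0104
0.625 204 0.0102
0.63 200 0.0104
0.635 201 0.0105
0.64 194 0.0105
0.645 194 0.0105
0.65 194 0.0104
0.655 186 0.0105
0.66 188 0.0106
0.665 189 0.0105
0.67 187 0.0106
0.675 178 0.0105
0.68 182 0.0104
0.685 176 0.0105
0.69 179 0.0103
0.695 171 0.0103
0.7 44 0.0104
0.705 0 
0.71 0
```

carry_out --increments '[{"slide":[0,0,0],"twist":-0.024},{"slide":[0,0,0],"twist":-0.024},{"slide":[0,0,0],"twist":-0.024},{"slide":[0,0,0.1],"twist":0},{"slide":[0,0,0.1],"twist":0},{"slide":[0,0,0.1],"twist":0},{"slide":[0,0,0.06],"twist":0},{"slide":[0,0,0],"twist":0}]'

```text
t: 2.6
position: [0.6255, 0.0285, 0.1141]
tcp_rot: [-3.141, -0.003, 3.097]
ft_force: [1.3, -0.3, 0.1]
grip_width: 0.0929
gripper_force: 0.0
```

```bash
python3 -c "
from h import *
print(env.sense()['position'])
to(.6265,.030,.028,3.097)"
```

```text
[0.6255041  0.02851218 0.11411201]
t 2.6 total slide [-0.0049  0.0062  0.3444] twist -3.9403547411178295e-06 mm [-1.2  1.5 86.1] F [ 1.3 -0.3  0.1] w 0.0929
```

carry_out --increments '[{"slide":[-0.004,0.006,0.1],"twist":0},{"slide":[0,0,0.1],"twist":0},{"slide":[0,0,0.07],"twist":0},{"slide":[0,0,0.04],"twist":0},{"slide":[0,0,0.025],"twist":0},{"slide":[0,0,0.016],"twist":0},{"slide":[0,0,0],"twist":0},{"slide":[0,0,0],"twist":0}]'

```text
t: 3.4
position: [0.6279, 0.0299, 0.0294]
tcp_rot: [3.142, 0.001, 3.097]
ft_force: [-0.6, 0.1, 1.3]
grip_width: 0.0933
gripper_force: 0.0
```

carry_out --increments '[{"slide":[0,0,0],"twist":0},{"slide":[0,0,0],"twist":0},{"slide":[0,0,0],"twist":0},{"slide":[0,0,0],"twist":0},{"slide":[0,0,0],"twist":0},{"slide":[0,0,0],"twist":0},{"slide":[0,0,0],"twist":0},{"slide":[0,0,0],"twist":0}]' --jaw 1 --squeeze 4

```text
t: 4.2
position: [0.6275, 0.0299, 0.0286]
tcp_rot: [-3.142, -0.0, 3.097]
ft_force: [-0.5, -0.7, -0.1]
grip_width: 0.0338
gripper_force: 0.0
```

```bash
python3 -c "
from h import *
s=env.sense();print(s['grip_width'],s['gripper_force'],s['ft_force'],s['position'])
c=grab('side'); a=cv2.resize(c['pixels'][150:330,220:400],(600,600),interpolation=2); cv2.imwrite('pics/s2.png',a)"
```

```text
0.03384257169318938 0.0 [-0.47265799 -0.70185488 -0.07475992] [0.6274891  0.02989983 0.02857402]
```

View pics/s2.png

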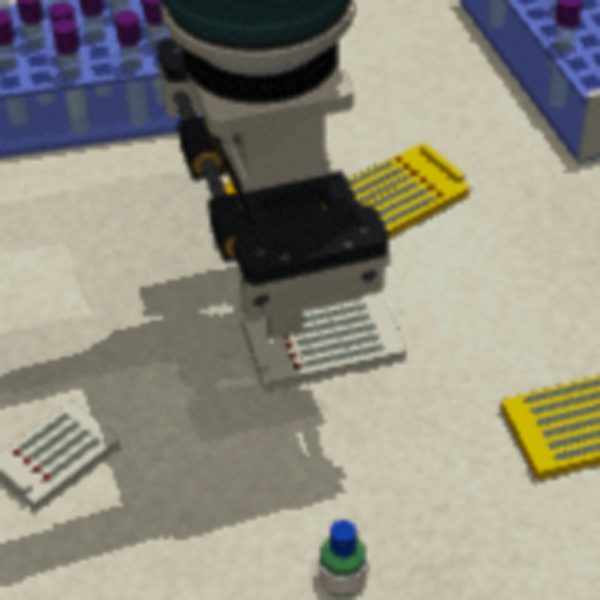

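```bash
python3 -c "
from h import *
np.set_printoptions(precision=1,suppress=True,linewidth=200)
c=dict(np.load('/tmp/side.npz')); 
for vv in range(228,270,2):
  uu=np.arange(292,324,3); p=world(c,uu,np.full(len(uu),vv),d=c['z_map'][vv,uu])*1000
  print(vv,*['%d,%d,%d'%tuple(x) for x in p])
c=grab('wrist'); cv2.imwrite('pics/w2.png',c['pixels'])
"
```

```text
228 587,-53,166 591,-58,169 595,-59,168 600,-60,167 604,-61,167 609,-61,166 613,-64,166 617,-65,166 623,-63,163 627,-65,163 633,-64,160
230 587,-54,162 590,-60,166 595,-61,165 599,-63,167 604,-63,164 608,-64,164 613,-64,162 617,-65,162 622,-65,160 628,-64,157 633,-64,155
232 588,-50,154 590,-61,163 594,-62,163 598,-64,163 603,-63,160 608,-64,159 613,-64,158 618,-63,155 623,-63,153 628,-62,151 633,-64,151
234 587,-51,150 589,-60,158 594,-63,159 598,-64,158 603,-62,155 609,-61,152 614,-60,149 618,-61,149 623,-63,149 630,-56,140 636,-56,138
236 587,-50,145 590,-60,153 593,-63,155 599,-62,152 604,-61,150 608,-63,150 616,-54,139 620,-55,138 625,-56,137 630,-58,137 635,-57,135
238 587,-49,139 589,-62,151 594,-61,149 601,-54,140 606,-54,137 610,-55,137 615,-55,135 621,-55,133 625,-56,133 630,-57,132 635,-57,130
240 587,-48,134 590,-55,140 595,-56,138 600,-57,138 605,-56,135 610,-55,132 615,-56,132 620,-57,131 625,-57,129 630,-56,126 636,-56,124
242 620,73,-1 590,-56,136 596,-52,130 600,-55,131 605,-55,129 610,-55,128 616,-54,125 620,-57,126 661,47,9 666,44,10 673,43,9
244 618,68,-1 590,-54,
[... 648 characters left out ...]
8,36,0 612,31,3 615,20,14 622,22,9 627,20,8 633,19,8 639,18,7 643,13,10 649,12,9 654,10,9 660,8,9
258 606,32,-1 612,31,-1 613,14,14 620,17,9 625,14,10 631,12,10 636,11,9 642,9,8 647,6,10 652,3,11 658,3,9
260 605,27,0 610,25,0 612,11,12 619,13,8 624,11,8 629,8,9 635,6,9 640,3,10 645,2,9 651,2,7 657,1,6
262 603,23,-1 609,20,0 612,9,9 617,8,8 622,5,9 627,3,10 634,4,6 639,1,7 645,2,4 651,0,3 656,0,2
264 602,18,-1 607,15,0 611,9,3 615,2,9 458,-537,652 628,4,3 633,3,2 639,1,1 645,1,0 650,0,0 655,-2,0
266 600,11,0 605,8,1 611,9,-1 615,4,2 621,3,1 627,2,0 631,-3,3 637,-1,0 643,-2,-1 648,-5,0 653,-8,1
268 598,6,1 604,6,0 609,3,0 614,0,0 620,0,0 625,-3,0 631,-3,0 636,-6,0 640,-10,2 647,-8,-2 652,-13,0
```

View pics/w2.png

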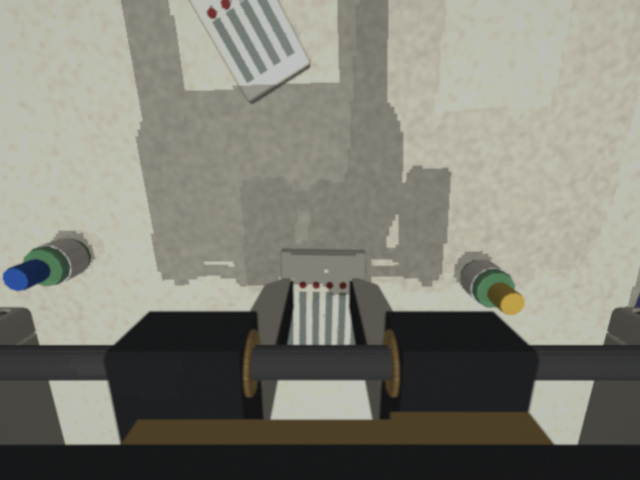

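```bash
python3 -c "
from h import *
np.set_printoptions(precision=3,suppress=True,linewidth=200)
c=dict(np.load('/tmp/wrist.npz')); print(c['T']); s=env.sense(); print(s['position'],s['tcp_rot'],s['qpos'])
for vv in range(240,400,10):
  uu=np.arange(256,400,10); p=world(c,uu,np.full(len(uu),vv),d=c['z_map'][vv,uu])*1000
  print(vv,*['%d,%d,%d'%tuple(x) for x in p])
"
```

```text
[[ 0.045 -0.962 -0.27   0.552]
 [ 0.999  0.044  0.011  0.033]
 [ 0.001 -0.27   0.963  0.207]
 [ 0.     0.     0.     1.   ]]
[0.628 0.03  0.029] [-3.142 -0.     3.097] [ 0.007  0.119  1.734 -0.     1.289 -1.519]
240 606,-11,0 606,-4,0 606,1,0 606,8,0 607,14,0 607,21,0 607,27,0 608,34,0 608,40,0 608,46,0 608,53,1 609,59,0 609,66,0 609,72,0 609,78,1
250 612,-11,0 613,-5,0 613,1,0 612,8,5 612,14,5 612,21,5 612,27,5 613,33,3 614,40,3 614,46,3 614,52,3 615,59,1 616,66,0 616,72,0 616,79,0
260 619,-12,0 619,-5,0 619,0,0 617,8,9 615,15,14 616,21,15 616,27,15 616,33,15 616,39,15 616,45,16 618,52,10 622,59,0 622,65,1 623,72,0 623,79,0
270 626,-13,0 626,-6,0 626,0,0 623,8,11 623,14,11 624,20,10 624,26,10 624,33,10 624,39,11 625,45,10 625,52,9 629,59,0 629,66,0 630,72,1 631,79,0
280 633,-13,0 634,-7,0 634,0,0 617,11,42 631,13,9 631,20,9 631,26,9 631,32,10 632,39,9 632,45,9 619,48,42 636,59,0 637,66,0 637,72,0 637,79,1
290 640,-14,0 616,3,56 617,8,56 617,13,56 637,13,10 638,19,9 637,26,10 638,32,11 638,38,11 639,45,9 618,47,56 619,52,56 619,57,56 644,72,0 645,79,0
300 617,0,66 617,5,67 616,9,68 6
[... 857 characters left out ...]
96,41,140 596,43,141 596,45,140 593,47,144
360 596,16,142 597,18,141 596,21,142 596,23,142 597,25,141 597,27,141 597,29,142 597,32,141 597,34,142 598,36,141 598,39,141 598,41,141 551,33,207 598,45,142 595,47,145
370 598,16,143 599,18,142 599,20,142 599,23,142 599,25,142 599,27,142 599,29,142 599,32,143 599,34,143 600,36,142 600,38,142 599,41,142 600,43,142 599,45,144 598,47,145
380 601,16,143 601,18,142 601,20,142 603,22,140 603,24,141 602,27,141 603,29,141 603,31,141 604,34,140 603,36,141 603,38,142 603,41,141 602,43,142 604,45,141 600,47,146
390 609,14,135 619,13,123 720,-7,0 722,0,0 722,7,0 722,14,0 551,33,207 722,29,0 723,36,0 723,44,0 723,51,0 635,45,106 620,46,125 606,45,141 603,47,145
```

carry_out --increments '[{"slide":[0,0,-0.04],"twist":0},{"slide":[0,0,-0.04],"twist":0},{"slide":[0,0,0],"twist":0},{"slide":[0,0,0],"twist":0},{"slide":[0,0,0],"twist":0},{"slide":[0,0,0],"twist":0},{"slide":[0,0,0],"twist":0},{"slide":[0,0,0],"twist":0}]'

```text
t: 5.1
position: [0.6274, 0.0299, 0.0484]
tcp_rot: [-3.142, -0.0, 3.097]
ft_force: [0.5, 0.2, -0.7]
grip_width: 0.0008
gripper_force: 0.0
```

```bash
cat > tip.py <<'E'
from h import *
c=grab('wrist'); s=env.sense(); R=Ro.from_euler('xyz',s['tcp_rot']).as_matrix()
v,u=np.mgrid[:480,:640]; d=c['z_map'].ravel(); k=d>0
P=world(c,u.ravel()[k],v.ravel()[k],d=d[k]); L=(P-s['position'])@R*1000
m=(P[:,2]>0.03)&(L[:,2]>-60)&(abs(L[:,1])<70)&(abs(L[:,0])<25); L=L[m]
print('width',s['grip_width'],s['gripper_force'],'ft',s['ft_force'])
for z0 in range(-60,40,6):
    q=L[abs(L[:,2]-z0)<3]
    if len(q)>3: print(z0,len(q),'x %d..%d  y- %s y+ %s'%(q[:,0].min(),q[:,0].max(),(q[q[:,1]<0][:,1].min().round(),q[q[:,1]<0][:,1].max().round()) if (q[:,1]<0).any() else '',(q[q[:,1]>0][:,1].min().round(),q[q[:,1]>0][:,1].max().round()) if (q[:,1]>0).any() else ''))
E
python3 tip.py
```

```text
width 0.0007053605308537153 0.0 ft [-0.50268377 -0.18092936  0.05456898]
-60 49 x 7..10  y- (np.float64(-3.0), np.float64(-1.0)) y+ (np.float64(0.0), np.float64(2.0))
-54 83 x 7..10  y- (np.float64(-5.0), np.float64(-1.0)) y+ (np.float64(0.0), np.float64(2.0))
-48 411 x 7..10  y- (np.float64(-16.0), np.float64(-1.0)) y+ (np.float64(0.0), np.float64(15.0))
-42 406 x 7..10  y- (np.float64(-16.0), np.float64(-1.0)) y+ (np.float64(0.0), np.float64(15.0))
-36 341 x -6..10  y- (np.float64(-15.0), np.float64(-1.0)) y+ (np.float64(0.0), np.float64(15.0))
-30 365 x -7..10  y- (np.float64(-15.0), np.float64(-0.0)) y+ (np.float64(0.0), np.float64(15.0))
-24 280 x 7..10  y- (np.float64(-15.0), np.float64(-0.0)) y+ (np.float64(0.0), np.float64(14.0))
-18 183 x 7..10  y- (np.float64(-13.0), np.float64(-0.0)) y+ (np.float64(0.0), np.float64(13.0))
-12 46 x 7..9  y- (np.float64(-7.0), np.float64(-0.0)) y+ (np.float64(0.0), np.float64(8.0))
```

The fingertips are really about 12 mm behind the reported TCP, and both cameras agree, so I'll correct the height by that. I'll open, go lower and watch the force.

carry_out --increments '[{"slide":[0,0,0],"twist":0},{"slide":[0,0,0],"twist":0},{"slide":[0,0,0],"twist":0},{"slide":[0,0,0],"twist":0},{"slide":[0,0,0],"twist":0},{"slide":[0,0,0],"twist":0},{"slide":[0,0,0],"twist":0},{"slide":[0,0,0],"twist":0}]' --jaw 0.1

```text
t: 5.95
position: [0.6275, 0.0299, 0.0486]
tcp_rot: [3.142, 0.0, 3.097]
ft_force: [0.3, -0.0, 0.3]
grip_width: 0.06
gripper_force: 0.0
```

carry_out --increments '[{"slide":[0,0,0],"twist":0},{"slide":[0,0,0],"twist":0},{"slide":[0,0,0.04],"twist":0},{"slide":[0,0,0.04],"twist":0},{"slide":[0,0,0.04],"twist":0},{"slide":[0,0,0.04],"twist":0},{"slide":[0,0,0],"twist":0},{"slide":[0,0,0],"twist":0}]'

```text
t: 6.75
position: [0.6274, 0.0299, 0.0083]
tcp_rot: [-3.142, -0.001, 3.097]
ft_force: [0.8, 0.4, 0.5]
grip_width: 0.084
gripper_force: 0.0
```

```bash
sed -i 's/P\[:,2\]>0.03/P[:,2]>0.017/' tip.py; python3 tip.py; python3 -c "
from h import *
to(.6265,.030,-.009,3.097)"
```

```text
width 0.08353583965128707 0.0 ft [-0.44436008  0.30829666 -0.53311879]
-60 418 x -1..10  y- (np.float64(-58.0), np.float64(-42.0)) y+ (np.float64(41.0), np.float64(58.0))
-54 811 x -4..10  y- (np.float64(-59.0), np.float64(-42.0)) y+ (np.float64(41.0), np.float64(58.0))
-48 758 x -7..10  y- (np.float64(-58.0), np.float64(-42.0)) y+ (np.float64(41.0), np.float64(57.0))
-42 667 x -7..10  y- (np.float64(-57.0), np.float64(-42.0)) y+ (np.float64(41.0), np.float64(57.0))
-36 580 x -6..10  y- (np.float64(-57.0), np.float64(-42.0)) y+ (np.float64(41.0), np.float64(57.0))
-30 509 x -7..10  y- (np.float64(-56.0), np.float64(-42.0)) y+ (np.float64(41.0), np.float64(56.0))
-24 468 x -6..10  y- (np.float64(-56.0), np.float64(-42.0)) y+ (np.float64(41.0), np.float64(56.0))
-18 364 x -7..10  y- (np.float64(-56.0), np.float64(-42.0)) y+ (np.float64(41.0), np.float64(55.0))
-12 133 x -7..10  y- (np.float64(-50.0), np.float64(-42.0)) y+ (np.float64(41.0), np.float64(49.0))
t 6.8 total slide [0.0047 0.0001 0.0712] twist -9.63745639018861e-06 mm [ 1.2  0.  17.8] F [-0.4  0.3 -0.5] w 0.0835
```

carry_out --increments '[{"slide":[0,0,0.02],"twist":0},{"slide":[0,0,0.02],"twist":0},{"slide":[0,0,0.02],"twist":0},{"slide":[0,0,0],"twist":0},{"slide":[0,0,0],"twist":0},{"slide":[0,0,0],"twist":0},{"slide":[0,0,0],"twist":0},{"slide":[0,0,0],"twist":0}]'

```text
t: 7.6
position: [0.6276, 0.0299, -0.0063]
tcp_rot: [-3.142, 0.0, 3.097]
ft_force: [-0.4, -0.6, -0.5]
grip_width: 0.0838
gripper_force: 0.0
```

```bash
sed -i 's/P\[:,2\]>0.017/P[:,2]>0.0025/; s/range(-60,40,6)/range(-30,10,2)/; s/<3\]/<1]/' tip.py; python3 tip.py; python3 -c "
from h import *
to(.6265,.030,-.009,3.097)"
```

```text
width 0.08352899681732512 0.0 ft [ 0.49982988  0.82300818 -0.73949853]
-30 180 x -7..10  y- (np.float64(-56.0), np.float64(-42.0)) y+ (np.float64(41.0), np.float64(56.0))
-28 149 x -6..10  y- (np.float64(-56.0), np.float64(-42.0)) y+ (np.float64(41.0), np.float64(56.0))
-26 169 x -7..9  y- (np.float64(-56.0), np.float64(-42.0)) y+ (np.float64(41.0), np.float64(55.0))
-24 149 x -7..11  y- (np.float64(-55.0), np.float64(-3.0)) y+ (np.float64(10.0), np.float64(55.0))
-22 771 x -6..14  y- (np.float64(-55.0), np.float64(-0.0)) y+ (np.float64(0.0), np.float64(55.0))
-20 359 x -6..15  y- (np.float64(-56.0), np.float64(-0.0)) y+ (np.float64(0.0), np.float64(54.0))
-18 1792 x -24..14  y- (np.float64(-54.0), np.float64(-0.0)) y+ (np.float64(0.0), np.float64(51.0))
-16 4295 x -24..14  y- (np.float64(-51.0), np.float64(-0.0)) y+ (np.float64(0.0), np.float64(52.0))
-14 276 x -23..14  y- (np.float64(-50.0), np.float64(-0.0)) y+ (np.float64(0.0), np.float64(49.0))
-12 134 x -7..14  y- (np.float64(-43.0), np.float64(-0.0)) y+ (np.float64(0.0), np.float64(45.0))
-10 131 x 13..14  y- (np.float64(-25.0), np.float64(-1.0)) y+ (np.float64(0.0), np.float64(27.0))
-8 9 x 13..14  y- (np.float64(-25.0), np.float64(-18.0)) y+ (np.float64(10.0), np.float64(17.0))
t 7.65 total slide [0.0043 0.0001 0.011 ] twist -2.937994757815491e-06 mm [1.1 0.  2.7] F [ 0.5  0.8 -0.7] w 0.0835
```

carry_out --increments '[{"slide":[0,0,0.014],"twist":0},{"slide":[0,0,0],"twist":0},{"slide":[0,0,0],"twist":0},{"slide":[0,0,0],"twist":0},{"slide":[0,0,0],"twist":0},{"slide":[0,0,0],"twist":0},{"slide":[0,0,0],"twist":0},{"slide":[0,0,0],"twist":0}]' --jaw 1 --squeeze 3

```text
t: 8.45
position: [0.6276, 0.0299, -0.0099]
tcp_rot: [-3.142, 0.0, 3.097]
ft_force: [0.5, -0.2, -0.6]
grip_width: 0.0538
gripper_force: 3.0
```

carry_out --increments '[{"slide":[0,0,-0.016],"twist":0},{"slide":[0,0,-0.016],"twist":0},{"slide":[0,0,-0.016],"twist":0},{"slide":[0,0,-0.016],"twist":0},{"slide":[0,0,-0.016],"twist":0},{"slide":[0,0,-0.016],"twist":0},{"slide":[0,0,0],"twist":0},{"slide":[0,0,0],"twist":0}]'

```text
t: 9.25
position: [0.6275, 0.0299, 0.0142]
tcp_rot: [3.142, 0.0, 3.097]
ft_force: [0.3, -1.0, -0.2]
grip_width: 0.054
gripper_force: 3.0
```

```bash
cat > tilt.py <<'E'
from h import *
# plane of slab top in tool frame, from the wrist view between the fingers
c=grab('wrist'); s=env.sense(); R=Ro.from_euler('xyz',s['tcp_rot']).as_matrix()
v,u=np.mgrid[:480,:640]; d=c['z_map'].ravel(); k=d>0
P=world(c,u.ravel()[k],v.ravel()[k],d=d[k]); L=(P-s['position'])@R*1000
def prof(lo=-40,hi=60):
    for x0 in range(-75,20,5):
        q=L[(abs(L[:,0]-x0)<2.5)&(abs(L[:,1])<18)&(L[:,2]>lo)&(L[:,2]<hi)]
        if len(q)>5: print(x0,len(q),'z_tool %.1f'%np.median(q[:,2]),'world z %.1f'%(1000*s['position'][2]-np.median(q[:,2])))
print(s['t'],s['position'],s['grip_width'],s['gripper_force'],s['ft_force']); prof()
E
python3 tilt.py
```

```text
9.3 [0.62741979 0.02990972 0.01394587] 0.05428001018155991 2.9997147247195244 [ 0.52326663 -1.01048776  0.35662974]
-70 337 z_tool -19.3 world z 33.2
-65 445 z_tool -19.5 world z 33.4
-60 436 z_tool -19.6 world z 33.6
-55 464 z_tool -19.8 world z 33.7
-50 330 z_tool -19.9 world z 33.8
-25 370 z_tool -20.1 world z 34.0
-20 555 z_tool -20.3 world z 34.2
-15 571 z_tool -20.3 world z 34.2
-10 559 z_tool -20.4 world z 34.3
-5 605 z_tool -20.3 world z 34.2
0 609 z_tool -20.4 world z 34.3
5 778 z_tool -19.8 world z 33.8
10 995 z_tool -24.6 world z 38.6
15 1277 z_tool -16.3 world z 30.2
```

carry_out --increments '[{"slide":[0,0,-0.1],"twist":0},{"slide":[0,0,-0.14],"twist":0},{"slide":[0,0,-0.14],"twist":0},{"slide":[0,0,-0.14],"twist":-0.012},{"slide":[0,0,-0.05],"twist":-0.016},{"slide":[0,0,0],"twist":-0.02},{"slide":[0,0,0],"twist":-0.016},{"slide":[0,0,0],"twist":0}]' --squeeze 15

```text
t: 10.1
position: [0.6274, 0.0299, 0.1564]
tcp_rot: [3.142, -0.0, -2.984]
ft_force: [-0.4, 0.2, -0.7]
grip_width: 0.054
gripper_force: 15.0
```

```bash
python3 -c "
from h import *
print(env.sense()['position']);to(.51,-.31,.157,3.297)"
```

```text
[0.62743241 0.02992413 0.15640925]
t 10.1 total slide [ 0.677  -1.2693 -0.0022] twist 0.0006128728918827791 mm [ 169.2 -317.3   -0.6] F [-0.4  0.2 -0.7] w 0.054
```

carry_out --increments '[{"slide":[0.02,-0.04,0],"twist":0},{"slide":[0.05,-0.09,0],"twist":0},{"slide":[0.065,-0.12,0],"twist":0},{"slide":[0.065,-0.12,0],"twist":0},{"slide":[0.065,-0.12,0],"twist":0},{"slide":[0.065,-0.12,0],"twist":0},{"slide":[0.065,-0.12,0],"twist":0},{"slide":[0.065,-0.12,0],"twist":0}]'

```text
t: 10.9
position: [0.5459, -0.1996, 0.1565]
tcp_rot: [-3.142, -0.0, -2.987]
ft_force: [0.5, -0.9, -0.5]
grip_width: 0.0537
gripper_force: 15.0
```

carry_out --increments '[{"slide":[0.065,-0.12,0],"twist":0},{"slide":[0.065,-0.12,0],"twist":0},{"slide":[0.055,-0.1,0],"twist":0},{"slide":[0.03,-0.06,0],"twist":0},{"slide":[0.01,-0.02,0],"twist":0},{"slide":[0,0,0],"twist":0},{"slide":[0,0,0],"twist":0},{"slide":[0,0,0],"twist":0}]'

```text
t: 11.7
position: [0.5083, -0.3094, 0.1566]
tcp_rot: [3.141, 0.0, -2.984]
ft_force: [0.4, -0.1, -0.2]
grip_width: 0.0537
gripper_force: 15.0
```

```bash
python3 tilt.py; python3 -c "
from h import *
c=dict(np.load('/tmp/wrist.npz')); cv2.imwrite('pics/w3.png',c['pixels'])
c=grab('side'); cv2.imwrite('pics/s3.png',c['pixels']); grab('top')"; sed -n '1,1p' r.py
```

```text
11.75 [ 0.50825172 -0.3095095   0.156658  ] 0.0537015532833467 14.99975323677063 [ 0.05339001 -0.27650196 -0.35279307]
-70 324 z_tool -19.1 world z 175.8
-65 446 z_tool -19.3 world z 175.9
-60 446 z_tool -19.4 world z 176.1
-55 455 z_tool -19.6 world z 176.3
-50 341 z_tool -19.7 world z 176.4
-25 371 z_tool -20.0 world z 176.6
-20 542 z_tool -20.1 world z 176.7
-15 568 z_tool -20.1 world z 176.8
-10 557 z_tool -20.2 world z 176.8
-5 610 z_tool -20.1 world z 176.8
0 604 z_tool -20.1 world z 176.8
5 485 z_tool -20.2 world z 176.9
10 516 z_tool -25.2 world z 181.9
15 837 z_tool -20.5 world z 177.1
from h import *
```

View pics/w3.png

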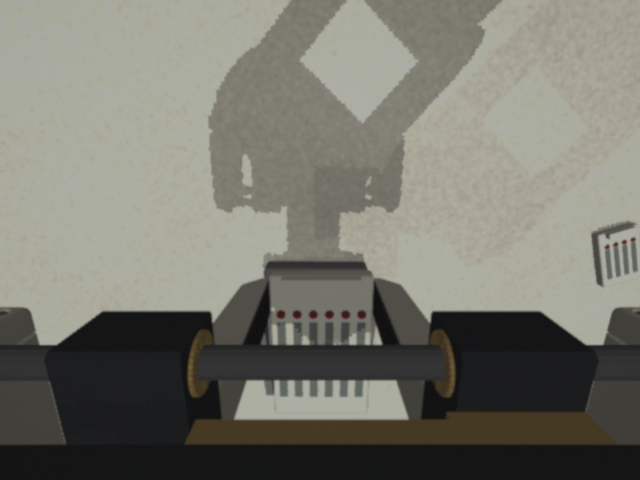

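The wrist view shows the cassette held level, with the ridge at (318,270). The reader is hidden by the gripper, so I'll cast the block edge pixels from the first two pictures onto the block's top plane.

Run:
```python
from h import *
np.set_printoptions(precision=4,suppress=True)
C=np.array([.6065,-.2957,.0679]); d=np.array([np.cos(.35)*np.cos(.155),np.cos(.35)*np.sin(.155),-np.sin(.35)]); N=np.array([np.sin(.35)*np.cos(.155),np.sin(.35)*np.sin(.155),np.cos(.35)]); Y=np.cross(N,d)
def cast(n,uv):
    c=dict(np.load(f'/tmp/{n}.npz')); uv=np.array(uv,float); o=c['T'][:3,3]
    w=world(c,uv[:,0],uv[:,1],d=np.ones(len(uv)))-o; W=o+w*(((C-o)@N)/(w@N))[:,None]
    print(n); print(np.c_[W*1000,(W-C)@d*1000,(W-C)@Y*1000].round(1))
cast('side',[(321.4,382.8),(347.7,432.2),(334.5,377.9),(362.6,425.6)])
cast('top',[(450.6,288),(486.6,282),(449.6,278.6),(481.6,273.4)])
# straight block edges in first pictures: gradient along the plane's x and y axes
for n in ('side','top'):
    c=dict(np.load(f'/tmp/{n}.npz')); g=cv2.imread(f'pics/{n}0.png').max(2).astype(np.float32)
    def proj(W):
        q=(W-c['T'][:3,3])@c['T'][:3,:3]; p=np.stack([q[:,0]/-q[:,2],-q[:,1]/-q[:,2]],1); r2=(p**2).sum(1,keepdims=True)
        p=p*(1+float(c['k1'])*r2); return (p*c['intrinsics'][0,0]+c['intrinsics'][:2,2]).astype(np.float32)
    for nm,ax in (('x profile',0),('y profile',1)):
        out=[]
        a=np.arange(-75,60,3) if ax==0 else np.arange(-52,53,2)
        for t in a:
            o=np.arange(-25,26,2.) if ax==0 else np.arange(-25,15,2.)
            W=C+np.outer(np.full(len(o),t)if ax==0 else o,d)/1000+np.outer(o if ax==0 else np.full(len(o),t),Y)/1000
            p=proj(W); out.append((int(t),int(np.median(cv2.remap(g,p[:,:1],p[:,1:],1)))))
        print(n,nm,*['%d:%d'%q for q in out])
```

```text
side
[[ 556.2 -269.6   84.6  -48.6   33.6]
 [ 563.9 -342.3   85.9  -52.5  -39.5]
 [ 576.8 -265.5   76.9  -26.3   34.4]
 [ 586.3 -338.4   77.6  -28.2  -39.1]]
top
[[ 558.  -264.1   83.6  -45.8   38.7]
 [ 568.3 -340.    84.2  -47.5  -37.8]
 [ 577.7 -264.1   76.5  -25.1   35.7]
 [ 586.7 -331.9   77.1  -26.8  -32.7]]
side x profile -75:43 -72:39 -69:12 -66:8 -63:6 -60:17 -57:12 -54:8 -51:8 -48:31 -45:69 -42:74 -39:74 -36:73 -33:74 -30:74 -27:85 -24:126 -21:129 -18:129 -15:133 -12:134 -9:135 -6:135 -3:134 0:134 3:131 6:129 9:129 12:129 15:129 18:129 21:129 24:128 27:95 30:67 33:67 36:17 39:9 42:9 45:10 48:9 51:10 54:9 57:9
side y profile -52:74 -50:79 -48:83 -46:83 -44:81 -42:65 -40:35 -38:40 -36:73 -34:118 -32:129 -30:129 -28:131 -26:131 -24:131 -22:131 -20:131 -18:130 -16:131 -14:130 -12:131 -10:131 -8:131 -6:131 -4:131 -2:131 0:131 2:131 4:130 6:131 8:131 10:131 12:131 14:131 16:131 18:130 20:129 22:128 24:128 26:128 28:129 30:129 32:129 34:129 36:117 38:65 40:68 42:74 44:75 46:93 48:149 50:163 52:162
top x profile -75:143 -72:115 -69:106 -66:104 -63:75 -60:24 -57:11 -54:9 -51:9 -48:18 -45:60 -42:80 -39:80 -36:80 -33:80 -30:80 -27:85 -24:111 -21:120 -18:120 -15:120 -12:120 -9:121 -6:122 -3:124 0:125 3:125 6:123 9:122 12:121 15:120 18:120 21:120 24:120 27:118 30:81 33:72 36:30 39:12 42:12 45:12 48:12 51:12 54:12 57:12
top y profile -52:80 -50:74 -48:46 -46:31 -44:57 -42:81 -40:83 -38:89 -36:99 -34:120 -32:122 -30:120 -28:120 -26:118 -24:116 -22:119 -20:121 -18:121 -16:121 -14:121 -12:121 -10:121 -8:121 -6:121 -4:121 -2:121 0:121 2:121 4:121 6:121 8:121 10:121 12:121 14:121 16:121 18:121 20:121 22:121 24:121 26:121 28:120 30:120 32:121 34:119 36:106 38:59 40:46 42:69 44:80 46:79 48:72 50:45 52:29
```

Run:
```python
from h import *
C=np.array([.6065,-.2957,.0679]); a=.145; d=np.array([np.cos(.35)*np.cos(a),np.cos(.35)*np.sin(a),-np.sin(.35)]); N=np.array([np.sin(.35)*np.cos(a),np.sin(.35)*np.sin(a),np.cos(.35)]); Y=np.cross(N,d)
for n,th in (('side',100),('top',101)):
    c=dict(np.load(f'/tmp/{n}.npz')); g=cv2.imread(f'pics/{n}0.png').max(2).astype(np.float32)
    def proj(W):
        q=(W-c['T'][:3,3])@c['T'][:3,:3]; p=np.stack([q[:,0]/-q[:,2],q[:,1]/q[:,2]],1); r2=(p**2).sum(1,keepdims=True)
        return (p*(1+float(c['k1'])*r2)*c['intrinsics'][0,0]+c['intrinsics'][:2,2]).astype(np.float32)
    def val(x,y):
        p=proj(C+np.outer(x,d)/1000+np.outer(y,Y)/1000); return cv2.remap(g,p[:,:1],p[:,1:],1).ravel()
    for nm,fixed,scan,thr in (('plate front',range(-28,29,4),np.arange(-10,-45,-.5),th),('plate rear',range(-28,29,4),np.arange(10,45,.5),th),('left+y',range(-20,21,4),np.arange(20,50,.5),95),('right-y',range(-20,21,4),np.arange(-20,-50,-.5),95),('block front',range(-28,29,4),np.arange(-35,-65,-.5),40)):
        e=[]
        for f in fixed:
            F=np.full(len(scan),float(f)); q=val(scan,F) if nm[-1] in 'tr' else val(F,scan)
            k=np.argmax(q<thr); e.append((f,scan[k]))
        e=np.array(e); p=np.polyfit(e[:,0],e[:,1],1); r=e[:,1]-np.polyval(p,e[:,0]); kk=abs(r)<2.5; p=np.polyfit(e[kk,0],e[kk,1],1)
        print(n,nm,'slope %.3f at0 %.1f'%tuple(p),'n',kk.sum())
```

```text
side plate front slope -0.011 at0 -26.3 n 15
side plate rear slope -0.014 at0 27.2 n 15
side left+y slope 0.005 at0 37.0 n 11
side right-y slope 0.009 at0 -35.2 n 11
side block front slope -0.009 at0 -47.7 n 15
top plate front slope -0.009 at0 -25.5 n 15
top plate rear slope -0.005 at0 28.7 n 15
top left+y slope 0.011 at0 36.8 n 11
top right-y slope 0.058 at0 -36.2 n 11
top block front slope -0.012 at0 -46.7 n 15
```

```bash
python3 -c "
from h import *
to(.5499,-.3035,.0775,3.2956)"
```

```text
t 11.85 total slide [-0.1688 -0.0014  0.3167] twist 0.0010566087715382102 mm [-42.2  -0.4  79.2] F [ 0.8 -0.5 -0.9] w 0.0534
```

carry_out --increments '[{"slide":[-0.06,0,0],"twist":0},{"slide":[-0.07,0,0.05],"twist":0},{"slide":[-0.04,-0.001,0.08],"twist":0},{"slide":[0,0,0.08],"twist":0},{"slide":[0,0,0.06],"twist":0},{"slide":[0,0,0.04],"twist":0},{"slide":[0,0,0],"twist":0},{"slide":[0,0,0],"twist":0}]'

```text
t: 12.65
position: [0.5501, -0.3041, 0.0795]
tcp_rot: [-3.141, 0.0, -2.985]
ft_force: [0.1, 0.2, 0.0]
grip_width: 0.0538
gripper_force: 15.0
```

carry_out --increments '[{"slide":[0,0,0.004],"twist":0},{"slide":[0,0,0.004],"twist":0},{"slide":[0,0,0],"twist":0},{"slide":[0,0,0],"twist":0},{"slide":[0,0,0],"twist":0},{"slide":[0,0,0],"twist":0},{"slide":[0,0,0],"twist":0},{"slide":[0,0,0],"twist":0}]'

```text
t: 13.45
position: [0.5499, -0.3041, 0.0772]
tcp_rot: [-3.141, 0.0, -2.985]
ft_force: [1.1, -1.6, 1.4]
grip_width: 0.054
gripper_force: 15.0
```

carry_out --increments '[{"slide":[0,0,0.004],"twist":0},{"slide":[0,0,0],"twist":0},{"slide":[0,0,0.004],"twist":0},{"slide":[0,0,0],"twist":0},{"slide":[0,0,0],"twist":0},{"slide":[0,0,0],"twist":0},{"slide":[0,0,0],"twist":0},{"slide":[0,0,0],"twist":0}]' --squeeze 6

```text
t: 14.25
position: [0.5501, -0.3041, 0.0764]
tcp_rot: [-3.141, 0.001, -2.985]
ft_force: [-3.4, 2.0, 12.3]
grip_width: 0.0541
gripper_force: 9.9
```

```bash
python3 tilt.py
```

```text
14.3 [ 0.55008908 -0.30413616  0.07637447] 0.053893643165867 9.9210753897205 [-4.38863826  1.56667132 11.76942584]
-70 84 z_tool -27.2 world z 103.6
-65 521 z_tool -27.1 world z 103.5
-60 493 z_tool -26.8 world z 103.2
-55 540 z_tool -26.6 world z 103.0
-50 553 z_tool -26.2 world z 102.6
-45 363 z_tool -26.0 world z 102.4
-25 73 z_tool -23.9 world z 100.2
-20 607 z_tool -24.1 world z 100.4
-15 615 z_tool -23.6 world z 100.0
-10 608 z_tool -23.2 world z 99.6
-5 1090 z_tool -22.2 world z 98.6
0 982 z_tool -22.0 world z 98.4
5 1007 z_tool -21.5 world z 97.9
10 398 z_tool -26.5 world z 102.9
15 913 z_tool -24.2 world z 100.6
```

Contact came about 5 mm higher than expected, so the dark front part of the block may stand above the light plate. I'll back off and measure that strip.

carry_out --increments '[{"slide":[0,0,-0.04],"twist":0},{"slide":[0,0,-0.12],"twist":0},{"slide":[0.12,0,-0.12],"twist":0},{"slide":[0.16,0,0],"twist":0},{"slide":[0.16,0,0],"twist":0},{"slide":[0.1,0,0],"twist":0},{"slide":[0,0,0],"twist":0},{"slide":[0,0,0],"twist":0}]' --squeeze 15

```text
t: 15.1
position: [0.4166, -0.3252, 0.1457]
tcp_rot: [-3.141, 0.001, -2.986]
ft_force: [0.8, 0.1, 0.1]
grip_width: 0.0539
gripper_force: 15.0
```

Run:
```python
from h import *
C=np.array([.6065,-.2957,.0679]); a=.154; d=np.array([np.cos(.35)*np.cos(a),np.cos(.35)*np.sin(a),-np.sin(.35)]); N=np.array([np.sin(.35)*np.cos(a),np.sin(.35)*np.sin(a),np.cos(.35)]); Y=np.cross(N,d)
cv2.imwrite('/tmp/x.png',0*np.zeros((2,2)))
for n in ('side','top'):
    c=grab(n); v,u=np.mgrid[:480,:640]; k=(c['z_map'].ravel()>0)
    P=world(c,u.ravel()[k],v.ravel()[k],d=c['z_map'].ravel()[k]); g=c['pixels'].max(2).ravel()[k]
    B=np.c_[(P-C)@d,(P-C)@Y,(P-C)@N]*1000
    if n=='side': cv2.imwrite('pics/s4.png',cv2.resize(c['pixels'][330:470,270:430],(686,600),interpolation=2))
    for x0 in range(-64,44,4):
        q=(abs(B[:,0]-x0)<2)&(abs(B[:,1])<28)&(abs(B[:,2])<35)
        if q.sum()>4: print(n,x0,q.sum(),'h %.1f (%.1f..%.1f)'%(np.median(B[q,2]),*np.percentile(B[q,2],[10,90])),'g',int(np.median(g[q])))
```

```text
side -56 244 h -2.1 (-22.4..1.9) g 17
side -52 246 h -18.5 (-20.9..2.7) g 13
side -48 276 h 0.7 (-19.0..4.4) g 46
side -44 106 h 4.0 (3.0..4.9) g 109
side -40 110 h 4.0 (2.9..5.2) g 109
side -36 112 h 4.0 (2.8..4.9) g 109
side -32 105 h 3.9 (3.0..5.0) g 110
side -28 37 h 3.6 (2.5..4.3) g 132
side -24 89 h -0.0 (-1.0..0.8) g 180
side -20 106 h -0.3 (-1.3..0.7) g 182
side -16 103 h -0.1 (-1.2..1.0) g 184
side -12 102 h -0.2 (-1.3..1.0) g 188
side -8 94 h 0.1 (-1.2..1.1) g 189
side -4 108 h -0.2 (-1.2..0.9) g 189
side 0 95 h -0.0 (-1.2..0.9) g 188
side 4 90 h -0.2 (-1.3..1.1) g 184
side 8 96 h -0.4 (-1.3..0.8) g 182
side 12 95 h -0.3 (-1.3..0.8) g 182
side 16 93 h -0.2 (-1.0..0.8) g 182
side 20 93 h -0.2 (-1.3..0.9) g 182
side 24 89 h -0.1 (-1.2..0.9) g 180
side 28 166 h 2.3 (-0.6..4.3) g 108
side 32 110 h 4.9 (3.4..6.2) g 27
side 36 87 h 5.2 (4.0..6.1) g 17
side 40 86 h 5.2 (3.9..6.3) g 17
top -56 6 h -14.1 (-17.5..0.4) g 22
top -52 112 h -2.0 (-21.2..4.8) g 11
top -48 71 h 0.4 (-21.0..5.8) g 19
top -44 60 h 4.5 (0.4..7.2) g 84
top -40 48 h 4.6 (1.6..7.6) g 84
top -36 41 h 4.0 (2.1..6.1) g 84
top -32 52 h 4.2 (0.8..7.3) g 84
top -28 31 h 2.9 (0.5..5.9) g 85
top -24 43 h 0.2 (-2.6..2.8) g 118
top -20 50 h -0.2 (-2.6..3.0) g 126
top -16 50 h 0.6 (-3.6..3.5) g 126
top -12 43 h 0.2 (-2.5..2.9) g 126
top -8 50 h 0.1 (-2.9..2.2) g 126
top -4 50 h -0.4 (-2.5..3.0) g 129
top 0 43 h 1.2 (-2.9..4.3) g 131
top 4 46 h 0.4 (-2.7..3.6) g 131
top 8 42 h -0.3 (-3.1..3.3) g 128
top 12 48 h 0.6 (-2.2..2.9) g 127
top 16 50 h -0.4 (-1.8..3.6) g 126
top 20 39 h 0.7 (-3.1..2.6) g 126
top 24 48 h 0.2 (-2.8..2.7) g 126
top 28 61 h 1.6 (-1.9..6.1) g 93
top 32 51 h 3.9 (0.7..7.2) g 80
top 36 52 h 6.1 (3.4..9.2) g 15
top 40 48 h 6.7 (2.6..8.7) g 14[ WARN:0@0.547] global loadsave.cpp:1063 imwrite_ Unsupported depth image for selected encoder is fallbacked to CV_8U.
```

View pics/s4.png

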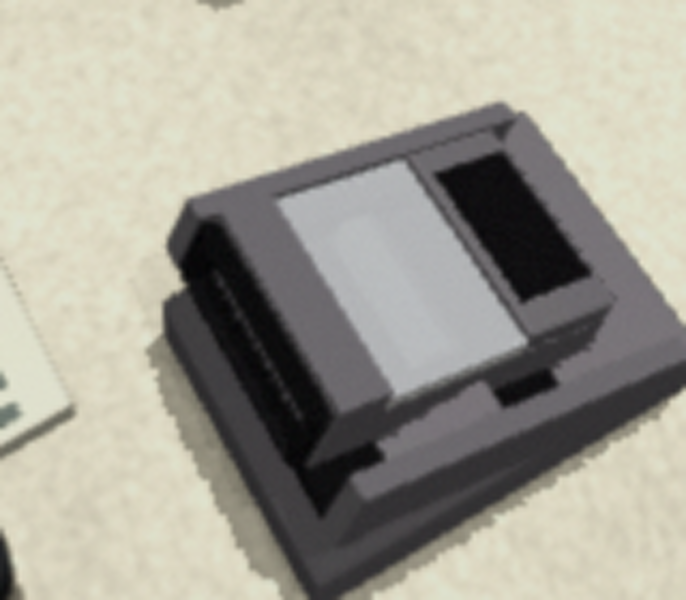

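Run:
```python
from h import *
C=np.array([.6065,-.2957,.0679]); a=.154; d=np.array([np.cos(.35)*np.cos(a),np.cos(.35)*np.sin(a),-np.sin(.35)]); N=np.array([np.sin(.35)*np.cos(a),np.sin(.35)*np.sin(a),np.cos(.35)]); Y=np.cross(N,d)
c=dict(np.load('/tmp/side.npz')); g=c['pixels'].max(2)
v,u=np.mgrid[330:470,270:430]; v=v.ravel();u=u.ravel(); z=c['z_map'][v,u]
P=world(c,u,v,d=z); B=np.c_[(P-C)@d,(P-C)@Y,(P-C)@N]*1000; G=g[v,u]
# face points
for h0 in range(-30,8,2):
    q=(abs(B[:,2]-h0)<1)&(abs(B[:,1])<26)&(B[:,0]<-35)&(B[:,0]>-75)&(z>0)
    if q.sum()>3: print('h',h0,q.sum(),'x %.1f (%.1f..%.1f)'%(np.median(B[q,0]),*np.percentile(B[q,0],[10,90])),'g %d max %d'%(np.median(G[q]),G[q].max()))
# columns across the face: at y slices, list (x,h,g)
for y0 in (-15,0,15):
    q=(abs(B[:,1]-y0)<.9)&(B[:,0]<-40)&(B[:,0]>-70)&(B[:,2]>-30)
    i=np.where(q)[0]; i=i[np.argsort(-B[i,2])]
    print('y',y0,*['(%.0f,%.0f:%d)'%(B[j,0],B[j,2],G[j]) for j in i[::1]])
```

```text
h -26 8 x -54.2 (-54.3..-53.8) g 34 max 37
h -24 12 x -55.0 (-55.2..-54.7) g 24 max 36
h -22 49 x -54.7 (-55.9..-53.0) g 19 max 25
h -20 147 x -52.1 (-55.6..-48.3) g 14 max 45
h -18 110 x -49.1 (-52.3..-46.9) g 20 max 52
h -16 6 x -49.0 (-50.5..-47.8) g 29 max 41
h -4 5 x -54.9 (-55.7..-54.6) g 20 max 22
h -2 42 x -55.8 (-56.3..-54.7) g 18 max 32
h 0 103 x -54.0 (-55.7..-48.0) g 15 max 104
h 2 167 x -50.5 (-54.3..-39.4) g 23 max 112
h 4 304 x -42.9 (-48.7..-36.2) g 109 max 112
h 6 36 x -41.1 (-47.4..-36.5) g 109 max 111
y -15 (-42,5:109) (-49,5:92) (-41,4:109) (-47,4:107) (-43,4:110) (-45,4:109) (-40,3:108) (-54,3:12) (-48,3:76) (-42,3:109) (-45,3:111) (-55,3:12) (-52,2:12) (-51,2:20) (-49,1:54) (-49,1:41) (-55,0:13) (-55,-2:14) (-56,-3:21) (-49,-16:39) (-50,-17:26) (-49,-17:52) (-50,-19:11) (-50,-19:20) (-52,-19:12) (-52,-20:10) (-55,-20:18) (-50,-21:10) (-53,-21:14) (-55,-21:19) (-56,-21:19) (-55,-24:27)
y 0 (-46,5:109) (-48,5:108) (-42,5:110) (-41,5:110) (-44,5:108) (-53,4:15) (-54,3:14) (-48,3:91) (-41,3:109) (-49,3:71) (-54,3:14) (-45,3:109) (-51,2:15) (-54,1:11) (-49,1:34) (-55,-0:15) (-54,-1:16) (-54,-1:13) (-56,-2:17) (-55,-4:20) (-48,-18:24) (-51,-19:13) (-49,-19:14) (-46,-19:44) (-54,-20:18) (-52,-20:10) (-55,-21:21) (-52,-21:14) (-55,-21:18) (-54,-21:19)
y 15 (-42,6:109) (-41,6:109) (-48,5:106) (-42,4:110) (-46,4:110) (-44,4:109) (-55,3:15) (-49,3:72) (-52,2:14) (-53,2:15) (-50,2:28) (-54,0:13) (-55,-0:15) (-54,-0:13) (-55,-2:14) (-56,-2:30) (-49,-17:24) (-47,-19:40) (-49,-19:26) (-52,-19:12) (-50,-19:15) (-51,-20:12) (-54,-20:19) (-52,-21:17) (-54,-21:17) (-55,-22:20) (-55,-23:24) (-54,-26:35)
```

The front strip stands 4 mm above the plate, so it is the block's true top. The slot floor lies 18 mm below the plate plane and the mouth at plane x = -55 mm. Next I'll lay the cassette on the strip so that it takes the slope, then regrip.

```bash
python3 -c "
from h import *
print(env.sense()['position']);to(.5455,-.3042,.079,3.2956)"
```

```text
[ 0.41717124 -0.32496328  0.14523057]
t 15.2 total slide [-0.5199  0.0019  0.265 ] twist 0.0008739821197967484 mm [-130.     0.5   66.3] F [ 0.4  1.  -0.6] w 0.0539
```

carry_out --increments '[{"slide":[-0.06,0.002,0],"twist":0},{"slide":[-0.12,0,0],"twist":0},{"slide":[-0.12,0,0],"twist":0},{"slide":[-0.12,0,0.02],"twist":0},{"slide":[-0.08,0,0.06],"twist":0},{"slide":[-0.02,0,0.08],"twist":0},{"slide":[0,0,0.07],"twist":0},{"slide":[0,0,0.035],"twist":0}]'

```text
t: 16.0
position: [0.5448, -0.3034, 0.0763]
tcp_rot: [3.14, -0.002, -2.984]
ft_force: [-1.0, 0.4, -0.5]
grip_width: 0.0536
gripper_force: 15.0
```

carry_out --increments '[{"slide":[0,0,0],"twist":0},{"slide":[0,0,0.004],"twist":0},{"slide":[0,0,0.003],"twist":0},{"slide":[0,0,0],"twist":0},{"slide":[0,0,0],"twist":0},{"slide":[0,0,0],"twist":0},{"slide":[0,0,0],"twist":0},{"slide":[0,0,0],"twist":0}]'

```text
t: 16.8
position: [0.5448, -0.3043, 0.0772]
tcp_rot: [-3.142, 0.0, -2.985]
ft_force: [-0.5, 0.1, -1.2]
grip_width: 0.0537
gripper_force: 15.0
```

```bash
python3 tilt.py
```

```text
16.85 [ 0.54483747 -0.30430239  0.07713922] 0.053694780440367254 14.999911487102509 [-0.15855918 -0.0905267  -0.53102828]
-70 34 z_tool -27.5 world z 104.6
-65 510 z_tool -27.8 world z 105.0
-60 514 z_tool -27.5 world z 104.6
-55 536 z_tool -27.2 world z 104.3
-50 543 z_tool -26.8 world z 104.0
-45 427 z_tool -26.6 world z 103.7
-25 55 z_tool -24.3 world z 101.4
-20 610 z_tool -24.4 world z 101.5
-15 612 z_tool -24.0 world z 101.1
-10 762 z_tool -23.3 world z 100.4
-5 954 z_tool -22.7 world z 99.9
0 990 z_tool -22.2 world z 99.3
5 660 z_tool -22.2 world z 99.3
10 406 z_tool -26.6 world z 103.7
15 911 z_tool -24.1 world z 101.2
```

carry_out --increments '[{"slide":[0,0,0.004],"twist":0},{"slide":[0,0,0.003],"twist":0},{"slide":[0,0,0],"twist":0},{"slide":[0,0,0],"twist":0},{"slide":[0,0,0],"twist":0},{"slide":[0,0,0],"twist":0},{"slide":[0,0,0],"twist":0},{"slide":[0,0,0],"twist":0}]' --squeeze 3

```text
t: 17.65
position: [0.5449, -0.3043, 0.0754]
tcp_rot: [-3.141, 0.0, -2.985]
ft_force: [-0.4, 0.7, 1.0]
grip_width: 0.054
gripper_force: 3.0
```

carry_out --increments '[{"slide":[0,0,0],"twist":0},{"slide":[0,0,0],"twist":0},{"slide":[0,0,0],"twist":0},{"slide":[0,0,0],"twist":0},{"slide":[0,0,0],"twist":0},{"slide":[0,0,0],"twist":0},{"slide":[0,0,0],"twist":0},{"slide":[0,0,0],"twist":0}]' --jaw 0.39

```text
t: 18.45
position: [0.5448, -0.3043, 0.0753]
tcp_rot: [3.142, 0.0, -2.985]
ft_force: [0.1, -0.5, -0.6]
grip_width: 0.057
gripper_force: 0.0
```

```bash
python3 tilt.py; python3 -c "
from h import *
c=grab('side'); cv2.imwrite('pics/s5.png',cv2.resize(c['pixels'][310:470,260:440],(675,600),interpolation=2))"
```

```text
18.5 [ 0.5448137  -0.30431971  0.07533546] 0.05682399157558789 0.0 [ 0.08433548 -0.28645082 -0.00638231]
-75 245 z_tool -2.6 world z 77.9
-70 244 z_tool -4.6 world z 79.9
-65 281 z_tool -6.8 world z 82.2
-60 283 z_tool -8.8 world z 84.1
-55 55 z_tool -10.3 world z 85.6
-25 156 z_tool -22.9 world z 98.2
-20 414 z_tool -24.4 world z 99.7
-15 561 z_tool -25.9 world z 101.3
-10 1151 z_tool 8.4 world z 67.0
-5 1222 z_tool 7.7 world z 67.6
0 1676 z_tool -31.6 world z 106.9
5 496 z_tool -26.2 world z 101.6
```

View pics/s5.png

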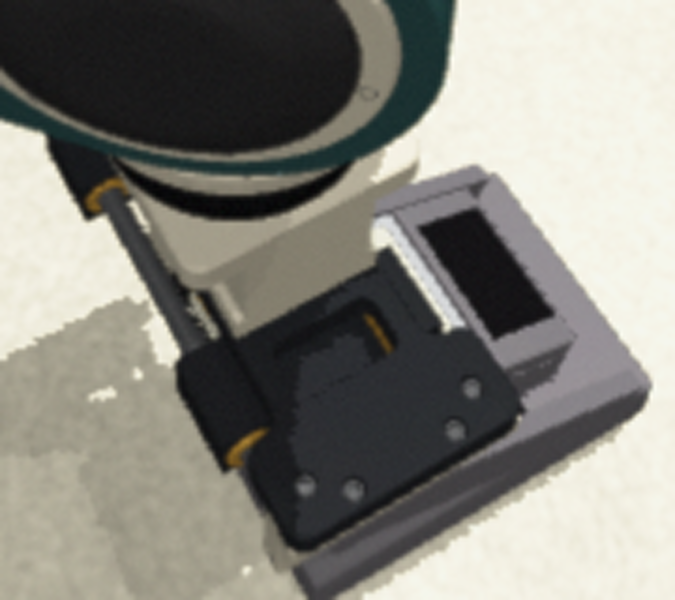

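The cassette now lies on the sloping block top and has slid about 9 mm in. I'll regrip its tail with the tips raised above the lip.

carry_out --increments '[{"slide":[0,0,-0.016],"twist":0},{"slide":[0,0,0],"twist":0},{"slide":[-0.014,0,0],"twist":0},{"slide":[-0.014,0,0],"twist":0},{"slide":[0,0,0],"twist":0},{"slide":[0,0,0],"twist":0},{"slide":[0,0,0],"twist":0},{"slide":[0,0,0],"twist":0}]'

```text
t: 19.35
position: [0.5517, -0.3032, 0.0793]
tcp_rot: [3.142, -0.0, -2.985]
ft_force: [-0.5, -1.1, -0.1]
grip_width: 0.0568
gripper_force: 0.0
```

carry_out --increments '[{"slide":[0,0,0],"twist":0},{"slide":[0,0,0],"twist":0},{"slide":[0,0,0],"twist":0},{"slide":[0,0,0],"twist":0},{"slide":[0,0,0],"twist":0},{"slide":[0,0,0],"twist":0},{"slide":[0,0,0],"twist":0},{"slide":[0,0,0],"twist":0}]' --jaw 1 --squeeze 12

```text
t: 20.15
position: [0.5517, -0.3032, 0.0793]
tcp_rot: [3.142, -0.0, -2.985]
ft_force: [0.1, 0.2, -0.3]
grip_width: 0.0538
gripper_force: 12.0
```

```bash
cat >> tilt.py <<'E'
# strip of points on the top between fingers: fit line z = a + b x on slab, and list fine profile at the tail
q=L[(abs(L[:,1])<18)&(L[:,2]>-45)&(L[:,2]<15)]
print('fine',*['%d:%.1f/%d'%(x0,np.median(q[abs(q[:,0]-x0)<.6][:,2]),(abs(q[:,0]-x0)<.6).sum()) for x0 in range(-30,22) if (abs(q[:,0]-x0)<.6).sum()>8])
E
python3 tilt.py
```

```text
20.2 [ 0.55174362 -0.30321246  0.07936282] 0.05383682594687337 12.000045329332352 [ 0.25517474  0.69773386 -0.78299164]
-70 181 z_tool 2.1 world z 77.3
-65 160 z_tool 0.8 world z 78.6
-30 187 z_tool -14.2 world z 93.6
-25 390 z_tool -15.7 world z 95.0
-20 412 z_tool -17.6 world z 97.0
-15 422 z_tool -19.5 world z 98.8
-10 482 z_tool -21.5 world z 100.9
-5 890 z_tool -22.2 world z 101.6
0 859 z_tool 11.8 world z 67.6
5 1631 z_tool -29.0 world z 108.4
10 1017 z_tool -24.5 world z 103.9
fine -30:-13.3/30 -29:-14.1/78 -28:-14.5/106 -27:-14.9/82 -26:-15.2/108 -25:-15.6/92 -24:-16.1/98 -23:-16.5/98 -22:-16.8/93 -21:-17.2/86 -20:-17.6/97 -19:-18.0/95 -18:-18.4/99 -17:-18.7/113 -16:-19.0/100 -15:-19.4/88 -14:-19.9/90 -13:-20.5/98 -12:-21.0/105 -11:-21.2/132 -10:-21.5/125 -9:-21.7/113 -8:-22.1/110 -7:-22.5/127 -6:-22.8/111 -5:-23.3/118 -4:-23.6/124 -3:-24.0/119 -2:-24.6/43 -1:11.5/91 0:11.3/113 1:11.1/163 2:-30.9/225 3:-31.1/249 4:10.9/315 5:-32.4/179 6:-32.4/267 7:-30.3/378 8:-27.6/340 9:-25.3/341 10:-22.7/337 11:-20.8/205
```

carry_out --increments '[{"slide":[0,0,-0.02],"twist":0},{"slide":[0,0,-0.02],"twist":0},{"slide":[0.04,0,-0.015],"twist":0},{"slide":[0.07,0,-0.026],"twist":0},{"slide":[0.08,0,-0.029],"twist":0},{"slide":[0.07,0,-0.026],"twist":0},{"slide":[0.05,0,-0.018],"twist":0},{"slide":[0.02,0,-0.006],"twist":0}]' --squeeze 20

```text
t: 21.0
position: [0.4693, -0.3164, 0.1202]
tcp_rot: [-3.141, 0.001, -2.986]
ft_force: [0.6, -0.0, -1.0]
grip_width: 0.0539
gripper_force: 20.0
```

carry_out --increments '[{"slide":[0,0,0.01],"twist":0},{"slide":[0,0,0.03],"twist":0},{"slide":[0,0,0.04],"twist":0},{"slide":[0,0,0.03],"twist":0},{"slide":[0,0,0.016],"twist":0},{"slide":[0,0,0],"twist":0},{"slide":[0,0,0],"twist":0},{"slide":[0,0,0],"twist":0}]'

```text
t: 21.8
position: [0.4704, -0.3162, 0.0882]
tcp_rot: [-3.141, 0.0, -2.985]
ft_force: [0.5, -0.5, -0.9]
grip_width: 0.0535
gripper_force: 20.0
```

```bash
python3 tilt.py | tail -2
python3 - <<'E'
from h import *
s=env.sense(); to(.4707,-.3159,.0868,3.2956)
C=np.array([.6065,-.2957,.0679]); a=.154; d=np.array([np.cos(.35)*np.cos(a),np.cos(.35)*np.sin(a),-np.sin(.35)]); N=np.array([np.sin(.35)*np.cos(a),np.sin(.35)*np.sin(a),np.cos(.35)]); Y=np.cross(N,d)
S0=C-.055*d+.0009*Y-.0182*N
c=grab('side'); v,u=np.mgrid[300:470,220:430]; v=v.ravel();u=u.ravel();z=c['z_map'][v,u]
P=world(c,u,v,d=z); B=np.c_[(P-S0)@d,(P-S0)@Y,(P-S0)@N]*1000; g=c['pixels'][v,u].min(1)
for x0 in range(-60,0,3):
    q=(abs(B[:,0]-x0)<1.5)&(B[:,1]>-32)&(B[:,1]<0)&(B[:,2]>5)&(B[:,2]<25)&(g>70)
    if q.sum()>3: print(x0,q.sum(),'top h %.1f  ymin %.1f'%(np.median(B[q,2]),np.percentile(B[q,1],3)))
E
```

```text
10 1000 z_tool -24.5 world z 112.7
fine -30:-13.5/45 -29:-14.0/84 -28:-14.4/96 -27:-14.8/94 -26:-15.1/93 -25:-15.6/95 -24:-16.0/95 -23:-16.4/91 -22:-16.8/92 -21:-17.3/99 -20:-17.6/102 -19:-18.0/98 -18:-18.3/102 -17:-18.7/121 -16:-19.0/100 -15:-19.5/92 -14:-19.8/93 -13:-20.5/106 -12:-20.8/122 -11:-21.1/125 -10:-21.4/110 -9:-21.8/114 -8:-22.1/116 -7:-22.5/109 -6:-23.0/115 -5:-23.3/119 -4:-23.7/113 -3:-24.1/127 -2:-24.5/39 1:-30.8/50 2:-31.4/132 3:-31.8/141 4:-32.2/138 5:-32.6/145 6:-32.2/266 7:-30.2/397 8:-27.5/328 9:-25.2/352 10:-22.6/326 11:-20.7/197
t 21.85 total slide [-0.0012  0.0009  0.0058] twist 0.0007876206427744613 mm [-0.3  0.2  1.5] F [-0.1 -0.5 -0.1] w 0.054
-30 11 top h 12.5  ymin -19.0
-27 36 top h 12.0  ymin -19.9
-24 41 top h 11.6  ymin -26.1
-21 49 top h 11.3  ymin -27.6
-18 47 top h 11.0  ymin -27.5
-15 51 top h 11.0  ymin -27.5
-12 7 top h 10.0  ymin -26.3
```

Camera check: nose 13 mm short of the mouth, underside 0.5–1 mm above the slot floor, lateral error about 0.5 mm. Inserting along the slope.

carry_out --increments '[{"slide":[-0.015,0,0.0054],"twist":0},{"slide":[-0.015,0,0.0054],"twist":0},{"slide":[-0.015,0,0.0054],"twist":0},{"slide":[-0.008,0,0.003],"twist":0},{"slide":[-0.008,0,0.003],"twist":0},{"slide":[-0.008,0,0.003],"twist":0},{"slide":[0,0,0],"twist":0},{"slide":[0,0,0],"twist":0}]'

```text
t: 22.7
position: [0.4873, -0.3134, 0.0815]
tcp_rot: [3.142, -0.0, -2.985]
ft_force: [-0.3, 0.5, 0.2]
grip_width: 0.0539
gripper_force: 20.0
```

carry_out --increments '[{"slide":[-0.012,0,0.0044],"twist":0},{"slide":[-0.012,0,0.0044],"twist":0},{"slide":[-0.012,0,0.0044],"twist":0},{"slide":[-0.012,0,0.0044],"twist":0},{"slide":[-0.012,0,0.0044],"twist":0},{"slide":[0,0,0],"twist":0},{"slide":[0,0,0],"twist":0},{"slide":[0,0,0],"twist":0}]'

```text
t: 23.5
position: [0.5021, -0.3111, 0.0761]
tcp_rot: [-3.142, 0.0, -2.985]
ft_force: [0.1, -0.1, -0.7]
grip_width: 0.054
gripper_force: 20.0
```

carry_out --increments '[{"slide":[-0.015,0,0.0055],"twist":0},{"slide":[-0.015,0,0.0055],"twist":0},{"slide":[-0.015,0,0.0055],"twist":0},{"slide":[-0.015,0,0.0055],"twist":0},{"slide":[-0.015,0,0.0055],"twist":0},{"slide":[-0.01,0,0.0036],"twist":0},{"slide":[0,0,0],"twist":0},{"slide":[0,0,0],"twist":0}]'

```text
t: 24.3
position: [0.5231, -0.3077, 0.0682]
tcp_rot: [3.142, -0.0, -2.985]
ft_force: [-0.7, 0.0, -0.0]
grip_width: 0.0539
gripper_force: 20.0
```

carry_out --increments '[{"slide":[-0.008,0,0.0029],"twist":0},{"slide":[-0.008,0,0.0029],"twist":0},{"slide":[-0.008,0,0.0029],"twist":0},{"slide":[-0.008,0,0.0029],"twist":0},{"slide":[-0.008,0,0.0029],"twist":0},{"slide":[0,0,0],"twist":0},{"slide":[0,0,0],"twist":0},{"slide":[0,0,0],"twist":0}]' --squeeze 30

```text
t: 25.1
position: [0.5331, -0.3061, 0.0646]
tcp_rot: [-3.142, 0.0, -2.985]
ft_force: [-0.3, 0.2, -1.1]
grip_width: 0.0533
gripper_force: 30.0
```

carry_out --increments '[{"slide":[-0.006,0,0.0022],"twist":0},{"slide":[-0.006,0,0.0022],"twist":0},{"slide":[-0.004,0,0.0014],"twist":0},{"slide":[0,0,0],"twist":0},{"slide":[0,0,0],"twist":0},{"slide":[0,0,0],"twist":0},{"slide":[0,0,0],"twist":0},{"slide":[0,0,0],"twist":0}]'

```text
t: 25.9
position: [0.537, -0.3055, 0.0631]
tcp_rot: [-3.142, 0.0, -2.985]
ft_force: [-1.3, -0.2, -1.8]
grip_width: 0.0536
gripper_force: 30.0
```

```bash
python3 tilt.py | tail -2
```

```text
10 1023 z_tool -24.5 world z 87.7
fine -23:-24.6/15 -22:-25.3/67 -21:-25.9/141 -20:-25.4/243 -19:-23.9/299 -18:-22.6/338 -17:-21.7/260 -16:-19.0/117 -15:-19.4/93 -14:-20.0/90 -13:-20.4/110 -12:-20.9/111 -11:-21.1/120 -10:-21.4/124 -9:-21.7/117 -8:-22.0/113 -7:-22.5/108 -6:-22.9/127 -5:-23.2/130 -4:-23.6/113 -3:-24.1/130 -2:-24.5/41 1:-30.9/43 2:-31.4/136 3:-31.9/125 4:-32.2/148 5:-32.6/138 6:-32.2/268 7:-30.3/386 8:-27.6/360 9:-25.2/332 10:-22.7/323 11:-21.0/220
```

carry_out --increments '[{"slide":[0,0,0],"twist":0},{"slide":[0,0,0],"twist":0},{"slide":[0,0,0],"twist":0},{"slide":[0.02,0,-0.007],"twist":0},{"slide":[0.04,0,-0.015],"twist":0},{"slide":[0.06,0,-0.022],"twist":0},{"slide":[0.06,0,-0.022],"twist":0},{"slide":[0.02,0,0],"twist":0}]' --jaw 0.38 --squeeze 20

```text
t: 26.75
position: [0.4861, -0.314, 0.0811]
tcp_rot: [-3.14, 0.001, -2.986]
ft_force: [1.2, 0.1, 0.4]
grip_width: 0.0579
gripper_force: 0.0
```

carry_out --increments '[{"slide":[0,0,0],"twist":0},{"slide":[0,0,0],"twist":0},{"slide":[0,0,0],"twist":0},{"slide":[0,0,0],"twist":0},{"slide":[0,0,0],"twist":0},{"slide":[0,0,0],"twist":0},{"slide":[0,0,0],"twist":0},{"slide":[0,0,0],"twist":0}]' --jaw 1

```text
t: 27.55
position: [0.4876, -0.3133, 0.0797]
tcp_rot: [3.142, -0.0, -2.985]
ft_force: [0.6, -0.0, -0.1]
grip_width: 0.0012
gripper_force: 0.0
```

```bash
cat > bay.py <<'E'
from h import *
a=.154; C=np.array([.6065,-.2957,.0679]); d=np.array([np.cos(.35)*np.cos(a),np.cos(.35)*np.sin(a),-np.sin(.35)]); N=np.array([np.sin(.35)*np.cos(a),np.sin(.35)*np.sin(a),np.cos(.35)]); Y=np.cross(N,d)
S0=C-.055*d+.0009*Y-.0182*N
for n in ('wrist','side'):
    c=grab(n); v,u=np.mgrid[:480,:640]; v=v.ravel();u=u.ravel();z=c['z_map'][v,u]; P=world(c,u,v,d=z); B=np.c_[(P-S0)@d,(P-S0)@Y,(P-S0)@N]*1000; g=c['pixels'][v,u].min(1)
    for x0 in range(-50,0,2):
        q=(abs(B[:,0]-x0)<1)&(abs(B[:,1])<24)&(B[:,2]>-3)&(B[:,2]<20)&(z>0)&(g>60)
        if q.sum()>6: print(n,x0,q.sum(),'h %.1f..%.1f'%tuple(np.percentile(B[q,2],[5,95])))
    q=(B[:,0]>-40)&(B[:,0]<-5)&(abs(B[:,1])<32)&(B[:,2]>7)&(B[:,2]<12)&(g>80)&(z>0)
    if q.sum()>10: print(n,'y range',np.percentile(B[q,1],[1,99]).round(1))
s=env.sense(); e=s['position']-S0; print('TCP bay',(e@d*1000).round(1),(e@Y*1000).round(1),(e@N*1000).round(1),s['position'],s['grip_width'],s['ft_force'],s['t'])
E
python3 bay.py
```

```text
wrist -2 15 h 10.9..11.6
side -14 29 h 9.2..11.7
side -12 31 h 9.2..11.9
side -10 31 h 9.4..11.5
side -8 34 h 9.3..11.8
side -6 31 h 9.0..12.3
side -4 40 h 8.9..12.0
side -2 46 h 9.2..11.8
side y range [-19.4  14.7]
TCP bay -62.0 -0.1 -11.9 [ 0.48755793 -0.31332636  0.07970146] 0.0005283434310383922 [ 0.28804025  0.56864028 -0.17236198] 27.65
```

carry_out --increments '[{"slide":[0,0,0.015],"twist":0},{"slide":[-0.03,0,0.018],"twist":0},{"slide":[-0.04,0,0],"twist":0},{"slide":[-0.025,0,0],"twist":0},{"slide":[-0.01,0,0],"twist":0},{"slide":[-0.006,0,0],"twist":0},{"slide":[0,0,0],"twist":0},{"slide":[0,0,0],"twist":0}]'

```text
t: 28.45
position: [0.5149, -0.309, 0.0715]
tcp_rot: [-3.142, -0.0, -2.985]
ft_force: [-0.7, -0.2, 1.2]
grip_width: 0.0006
gripper_force: 0.0
```

carry_out --increments '[{"slide":[-0.005,0,0.0018],"twist":0},{"slide":[-0.005,0,0.0018],"twist":0},{"slide":[-0.005,0,0.0018],"twist":0},{"slide":[-0.005,0,0.0018],"twist":0},{"slide":[0,0,0],"twist":0},{"slide":[0,0,0],"twist":0},{"slide":[0,0,0],"twist":0},{"slide":[0,0,0],"twist":0}]'

```text
t: 29.25
position: [0.5198, -0.3083, 0.0696]
tcp_rot: [-3.142, -0.0, -2.985]
ft_force: [-2.7, -1.4, 1.1]
grip_width: 0.0005
gripper_force: 2.0
```

```bash
python3 bay.py | tail -1; python3 tilt.py | tail -1
```

```text
TCP bay -27.8 -0.0 -10.1 [ 0.51986627 -0.30825574  0.06968393] 0.00034621001247368794 [-3.43248169 -1.36979199  2.29754872] 29.35
fine 7:-34.6/11 8:-30.5/185 9:-31.5/731 10:-32.8/1040
```

carry_out --increments '[{"slide":[-0.004,0,0.0015],"twist":0},{"slide":[-0.004,0,0.0015],"twist":0},{"slide":[-0.004,0,0.0015],"twist":0},{"slide":[-0.004,0,0.0015],"twist":0},{"slide":[-0.004,0,0.0015],"twist":0},{"slide":[-0.004,0,0.0015],"twist":0},{"slide":[0,0,0],"twist":0},{"slide":[0,0,0],"twist":0}]'

```text
t: 30.2
position: [0.5259, -0.3072, 0.0674]
tcp_rot: [3.142, 0.0, -2.985]
ft_force: [-2.5, -1.3, 1.3]
grip_width: 0.0004
gripper_force: 1.4
```

carry_out --increments '[{"slide":[-0.004,0,0.0015],"twist":0},{"slide":[-0.004,0,0.0015],"twist":0},{"slide":[-0.004,0,0.0015],"twist":0},{"slide":[-0.004,0,0.0015],"twist":0},{"slide":[-0.003,0,0.0011],"twist":0},{"slide":[0,0,0],"twist":0},{"slide":[0,0,0],"twist":0},{"slide":[0,0,0],"twist":0}]'

```text
t: 31.0
position: [0.5306, -0.3065, 0.0656]
tcp_rot: [-3.142, 0.0, -2.985]
ft_force: [-1.9, -1.8, 2.2]
grip_width: 0.0005
gripper_force: 1.4
```

```bash
python3 bay.py
```

```text
wrist -38 57 h 17.7..19.8
wrist -36 277 h 13.3..19.0
wrist -34 239 h 7.4..13.3
wrist -32 183 h 2.4..7.9
wrist -30 61 h -0.9..2.7
wrist -14 14 h 2.9..6.2
wrist -12 57 h 2.1..5.4
side -14 10 h 9.5..16.9
side -12 37 h 4.5..16.6
side -10 19 h 9.5..16.7
side -8 14 h 9.9..15.6
side -4 13 h 9.4..11.5
side -2 24 h 8.9..15.4
side y range [-22.5  -7.2]
TCP bay -16.3 0.0 -10.2 [ 0.53056828 -0.30652826  0.06562352] 0.0004429035048841348 [-1.72511472 -0.95794362  1.39406878] 31.1
```

carry_out --increments '[{"slide":[-0.004,0,0.0015],"twist":0},{"slide":[-0.004,0,0.0015],"twist":0},{"slide":[-0.004,0,0.0015],"twist":0},{"slide":[0,0,0],"twist":0},{"slide":[0,0,0],"twist":0},{"slide":[0,0,0],"twist":0},{"slide":[0,0,0],"twist":0},{"slide":[0,0,0],"twist":0}]'

```text
t: 31.9
position: [0.5335, -0.3061, 0.0645]
tcp_rot: [-3.142, 0.0, -2.985]
ft_force: [-2.9, -1.2, 1.7]
grip_width: 0.0007
gripper_force: 1.4
```

carry_out --increments '[{"slide":[-0.004,0,0.0015],"twist":0},{"slide":[0,0,0],"twist":0},{"slide":[-0.003,0,0.0011],"twist":0},{"slide":[0,0,0],"twist":0},{"slide":[0,0,0],"twist":0},{"slide":[0,0,0],"twist":0},{"slide":[0,0,0],"twist":0},{"slide":[0,0,0],"twist":0}]'

```text
t: 32.7
position: [0.5348, -0.3059, 0.064]
tcp_rot: [3.142, -0.001, -2.985]
ft_force: [-7.4, -1.8, 5.0]
grip_width: 0.0004
gripper_force: 4.5
```

carry_out --increments '[{"slide":[-0.002,0,0.0007],"twist":0},{"slide":[0,0,0],"twist":0},{"slide":[-0.002,0,0.0007],"twist":0},{"slide":[0,0,0],"twist":0},{"slide":[0,0,0],"twist":0},{"slide":[0,0,0],"twist":0},{"slide":[0,0,0],"twist":0},{"slide":[0,0,0],"twist":0}]'

```text
t: 33.5
position: [0.5351, -0.306, 0.0638]
tcp_rot: [3.142, -0.002, -2.985]
ft_force: [-15.3, -1.3, 9.2]
grip_width: 0.0004
gripper_force: 8.8
```

The force rose steeply with almost no further motion, so it has reached the hard stop. Backing off to verify.

carry_out --increments '[{"slide":[0.01,0,-0.0036],"twist":0},{"slide":[0.04,0,-0.015],"twist":0},{"slide":[0.1,0,-0.03],"twist":0},{"slide":[0.15,0,-0.06],"twist":0},{"slide":[0.16,0,-0.06],"twist":0},{"slide":[0.08,0,-0.04],"twist":0},{"slide":[0,0,0],"twist":0},{"slide":[0,0,0],"twist":0}]'

```text
t: 34.3
position: [0.4028, -0.3268, 0.116]
tcp_rot: [-3.141, 0.001, -2.986]
ft_force: [0.4, 0.2, 0.1]
grip_width: 0.0008
gripper_force: 0.0
```

```bash
python3 bay.py; python3 -c "
from h import *
c=dict(np.load('/tmp/side.npz')); cv2.imwrite('pics/s6.png',cv2.resize(c['pixels'][200:470,180:440],(578,600),interpolation=2))"
```

```text
side -10 27 h 4.0..16.7
side -8 212 h 1.8..16.2
side -6 56 h 9.2..17.1
side -4 28 h 10.1..16.0
side -2 11 h 8.5..13.2
side y range [-27.4  25.5]
TCP bay -154.3 -0.0 -7.9 [ 0.40325293 -0.32638735  0.11511463] 0.000456548996170465 [0.44484562 0.27499221 0.07302248] 34.4
```

View pics/s6.png

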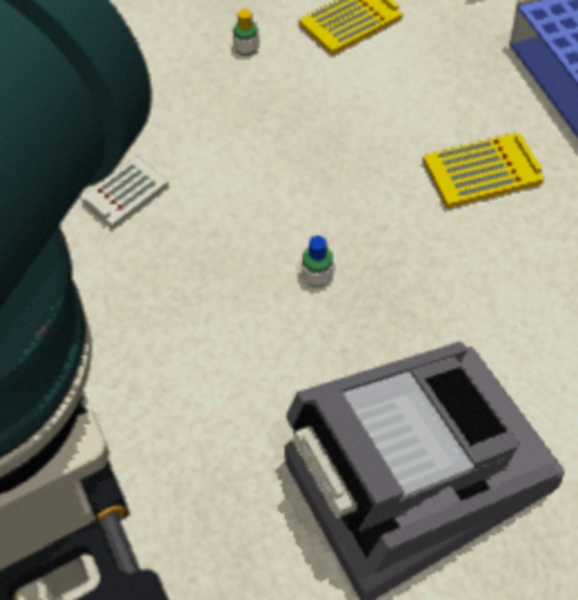

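The cassette is home: in the crop only the ridged end stands out of the slot, at about (325,470). By depth the tail lies at bay x ≈ -9 mm. The vials and the small cassette are undisturbed, and the arm is touching nothing.

```bash
python3 -c "
from h import *
print(job.sign_off())"
```

```text
the job is handed in; nothing more can be done
None
```

The larger cassette is in the reader slot, plain end first and ridge up, pushed to its stop at about 18 N with only the ridged end showing. I handed the job in at about 34 s of the 64 s allowed, and no result came back.

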